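# Set the inserts of the key fobs and rack them

### The arm

A 7-joint arm with a two-finger parallel gripper is mounted at the origin on the work surface. World frame = base frame: x ahead of the robot, y to its left, z up, the work surface at z = 0. Lengths are in m, angles in rad, forces in N, time in s.
With the tool pointing down it reaches from about 0.4 to 0.9 m from the base axis. Payload 5.5 kg.
Tool frame: the origin (TCP) lies between the finger pads; the fingertips stand ahead of it and the grasp point (between the pads) lies 5 mm behind it (tip_reach is the z of the fingertips in the tool frame, in m); z points along the fingers, y is the line along which they close (so a half turn about z gives the same grasp; the last joint's range is limited). The gripper opens to 85 mm and grips with 20 to 120 N. Pads are 22 mm wide; open, the fingers measure 114 mm over their backs; the gripper's body (76 mm by 85 mm) begins 54 mm behind the grasp point. The pads swing forward as they close: fully open they stand 13 mm farther back than shut.
Start: joints at [1.407, 0.501, -0.427, 1.55, 0.221, 1.138, -0.21], TCP at [0.269, -0.592, 0.245] pointing down, gripper open.
Joint ranges: [-2.88, 2.88], [-0.31, 2.03], [-1.54, 1.56], [0.2, 2.42], [-1.41, 4.55], [0.19, 2.02], [-2.57, 2.57]. Speed limits (rad/s): [2.57, 2.57, 3.14, 3.14, 3.14, 3.14, 3.14].

### API

Orientations are given as [roll, pitch, yaw] about the fixed x, y, z axes, in that order (R = Rz(yaw) Ry(pitch) Rx(roll)).
In Python, from cell import observe, get_image, sign_off, tip_reach gives the robot as it stands.
- The arm moves only by the tool servo_tool, never from a script. Its argument "series" is text: rows parted by semicolons, each of 7 numbers parted by spaces: the shift along the tool's x, y, z in cm, then the turn, a rotation vector about the tool's x, y, z in degrees, then the opening, from 0 (shut) to 1 (fully open). A call has exactly 5 rows; each row is the pose to reach, as a shift and turn from the pose commanded when the call began, along the tool's axes at that moment; what a row does not reach only later rows make up. A row lasts 1/10 s, in which the tool goes at most 50 mm and 8.59 degrees, less where a joint would pass 70% of its speed; a pose out of reach is approached as far as the arm can. A call with a gripper value outside its range is refused whole. The fingers move at their own pace and stop on an object; "newtons" is the grip in N (left out, the last holds). Time passes only in rows, so rows that repeat a pose let the fingers close, or fill a call up. It gives the time, the measured TCP pose, the force, the opening and the grip force at its end, in the units of the state.
- observe(): the state, without advancing time (a new reading comes with each control period).
- get_image(name): name is "scene" or "top" or "wrist"; returns a dict with "img" (400x640x3 uint8, red, green, blue), "fx", "fy", "cx", "cy" (pixels), "R" (3x3) and "t" (3): a world point X has camera coordinates R X + t; the wrist camera has in their place "tool_from_camera" (4x4, takes a point from camera to tool coordinates, whose origin is the TCP and whose axes are the flange's). Camera axes: x right, y down, z forward; pixel columns grow to the right and rows downward; lengths in m; the calibration is good to about 2 mm. The wrist camera is an equidistant fisheye: a pixel r from the principal point sees the ray r / f radians off the axis. A picture is of the moment at which its call begins: read the wrist's pose just before it. There is no depth.
- sign_off(): hands the job in; it is judged then, once.
The state is a dict: "t": time; "joint_positions": joint angles; "qvel": joint speeds; "joint_efforts": joint torques, N m; "tool_pos": TCP position; "tool_rot": TCP orientation; "contact_force": force on the tool from outside, world axes, zero at the start; "torque": the same for the moment, N m; "opening": finger opening in m; "grip_force": force on a finger pad.
Only numpy, scipy, OpenCV 4.12 (cv2) and the standard library are available. Lean on these libraries where they do the work, as an engineer would, in place of code of your own. Each camera call takes 0.05 s, during which the arm holds its last target. There are 200 camera calls.

### The job

The key fobs on the desk still have loose brass inserts. Slide every fob flat under the tip of the setting press so that its insert is right under the tip, push the press button all the way down to set the insert, then slide the fob into a bay of the plywood rack, fully home, one to a bay, label up. Do not knock over the mug.

Things in the scene. Friction and masses are not known exactly. Their poses are not given: they have to be found in the camera images.
- fob_a: a flat blue plastic key fob 100 x 46 x 8 mm, 45 g, with a paper label in the middle. Origin: centre of its underside; x along its length, z up. Centred 38 mm from the origin towards +x (12 mm from that end) a 14 mm square window goes through it, holding a brass insert. Some fobs may be absent.
- fob_a_spot (a point): top centre of that fob's 12 mm square, 3 mm thick brass insert: level with the fob's top (8 mm above its underside) while loose, 5 mm lower when fully set. It yields downwards to about 3 N, stays where it is left; fingers are too wide for the window.
- fob_b: a flat blue plastic key fob 100 x 46 x 8 mm, 45 g, with a paper label in the middle. Origin: centre of its underside; x along its length, z up. Centred 38 mm from the origin towards +x (12 mm from that end) a 14 mm square window goes through it, holding a brass insert. Some fobs may be absent.
- fob_b_spot (a point): top centre of that fob's 12 mm square, 3 mm thick brass insert: level with the fob's top (8 mm above its underside) while loose, 5 mm lower when fully set. It yields downwards to about 3 N, stays where it is left; fingers are too wide for the window.
- fob_c: a flat blue plastic key fob 100 x 46 x 8 mm, 45 g, with a paper label in the middle. Origin: centre of its underside; x along its length, z up. Centred 38 mm from the origin towards +x (12 mm from that end) a 14 mm square window goes through it, holding a brass insert. Some fobs may be absent.
- fob_c_spot (a point): top centre of that fob's 12 mm square, 3 mm thick brass insert: level with the fob's top (8 mm above its underside) while loose, 5 mm lower when fully set. It yields downwards to about 3 N, stays where it is left; fingers are too wide for the window.
- fob_d: a flat blue plastic key fob 100 x 46 x 8 mm, 45 g, with a paper label in the middle. Origin: centre of its underside; x along its length, z up. Centred 38 mm from the origin towards +x (12 mm from that end) a 14 mm square window goes through it, holding a brass insert. Some fobs may be absent.
- fob_d_spot (a point): top centre of that fob's 12 mm square, 3 mm thick brass insert: level with the fob's top (8 mm above its underside) while loose, 5 mm lower when fully set. It yields downwards to about 3 N, stays where it is left; fingers are too wide for the window.
- press: a setting press screwed to the desk. Origin: on the desk straight under its tip; x points from its open front to its column, y across, z up. Steel bed 6 mm thick, x -105 to +60, y +-80 mm. The head over it spans x -16 to +34, y +-17, z 44 to 72 mm; the column behind, x +34 to +60, y +-22 mm. Work slides in along the bed from the -x side.
- press_tip (a point): lower end of the press's steel tip, 7 mm in diameter, at rest: 20 mm above the desk, so 14 mm above the bed (a fixed point, which does not follow the ram)
- ram (a joint): how far the press's ram is pushed down, m: 0 at rest, 0.011 when the tip has set an insert fully (a fob lying on the bed), stop 0.0115; about 0.006 if the tip lands on a fob's plastic instead. A spring lifts it again; full stroke takes about 7 N, plus 3 N for an insert.
- ram_top (a point): centre of the top of the press's round black button, 34 mm in diameter, 112 mm above the desk at rest, pressed straight down by hand; moves with the ram
- rack: a low plywood rack fixed to the desk, 106 x 171 x 21 mm: three bays side by side, open on its -x side. Origin: on the desk under the middle of the bays; x points from the mouths into the bays, y across, z up. Floor 6 mm above the desk. Each bay is 49 mm wide, 12 mm high, 100 mm deep (x -50 to +50 mm, then the back wall). Partitions 6 mm thick, with pointed noses at x -53 mm.
- bay0 (a point): bay 0 of the rack: centre of its floor, where the origin of a fob pushed fully home lies; y = -55 mm in the rack's frame. Lips 3 mm thick reach 6 mm over each side of a bay, so a fob goes in only by sliding, level, from the mouth.
- bay1 (a point): bay 1 of the rack: centre of its floor, where the origin of a fob pushed fully home lies; y = 0 mm in the rack's frame. Lips 3 mm thick reach 6 mm over each side of a bay, so a fob goes in only by sliding, level, from the mouth.
- bay2 (a point): bay 2 of the rack: centre of its floor, where the origin of a fob pushed fully home lies; y = 55 mm in the rack's frame. Lips 3 mm thick reach 6 mm over each side of a bay, so a fob goes in only by sliding, level, from the mouth.
- mug: a white mug, 80 mm wide and 90 mm high, standing just beyond the fobs; origin under its centre, z up
Mind the look-alikes: they are no part of the job. Leave any orange or turquoise look-alike of the fob_d alone.

How it is judged:
At the end, for the whole second after the job is handed in: Every fob present has its insert set (its top at least 2.5 mm below the fob's top) and lies at rest in a bay of the rack, label up, its origin within 7 mm of the fully-home position along the bay (z of fob_a_spot in the frame of fob_a below 0.0055 m and x of fob_a in the frame of rack between -0.007 and 0.008 m and z of fob_a in the frame of rack between 0.003 and 0.01 m and y of fob_a in the frame of rack between -0.062 and 0.062 m and angle between the x axis of each of fob_a, fob_b, fob_c, fob_d and the x axis of rack, either way round below 0.12 rad and angle between each of fob_a, fob_b, fob_c, fob_d's own z axis and vertical below 0.12 rad and linear speed of each of fob_a, fob_b, fob_c, fob_d below 0.02 m/s and z of fob_b_spot in the frame of fob_b below 0.0055 m and x of fob_b in the frame of rack between -0.007 and 0.008 m and z of fob_b in the frame of rack between 0.003 and 0.01 m and y of fob_b in the frame of rack between -0.062 and 0.062 m and z of fob_c_spot in the frame of fob_c below 0.0055 m and x of fob_c in the frame of rack between -0.007 and 0.008 m and z of fob_c in the frame of rack between 0.003 and 0.01 m and y of fob_c in the frame of rack between -0.062 and 0.062 m and z of fob_d_spot in the frame of fob_d below 0.0055 m and x of fob_d in the frame of rack between -0.007 and 0.008 m and z of fob_d in the frame of rack between 0.003 and 0.01 m and y of fob_d in the frame of rack between -0.062 and 0.062 m); the robot touches nothing.
It fails at once if the mug is knocked over (angle between mug's own z axis and vertical above 0.6 rad).
Of fob_a, fob_b, fob_c, fob_d only 2 to 3 are there at a start; the rules pass over those that are not, and their reading is None.
At some moment in a run one of fob_a, fob_b, fob_c, fob_d may be knocked a few centimetres aside while the robot is not near it.
Once in a run the grip may slacken for a moment while it holds something.
It also fails if it takes over 210 s, if anything falls off the work surface, if the arm or the gripper's body presses on something with over 40 N, if the wrist force passes 120 N, or if a joint passes its speed limit or range.

## Working session

There is one attempt and no reset: what is moved stays moved. The work goes in short steps, Python scripts to look and compute and a tool call to move; the robot and the scene stay as the last step left them, time stands still between calls to the robot, and variables do not carry over. Pictures are saved under pics/ and viewed, at most 16 in all, crops included, and the job is handed in when it is done.

Besides the shell and the picture viewer there is one more tool, called as a command line: name --argument value ..., lists and objects as JSON in quotes. servo_tool: Moves the arm, as the interface text tells. Its arguments: {"type":"object","properties":{"series":{"type":"string"},"newtons":{"type":"number"}},"required":["series"]}

```bash
ls; mkdir -p pics
python3 - <<'E'
from cell import observe,get_image,tip_reach
import cv2,numpy as np
o=observe();print(o['t'],o['tool_pos'],o['tool_rot'],o['opening'],tip_reach)
for n in('top','scene'):
    d=get_image(n);cv2.imwrite(f'pics/{n}0.png',d['img'][:,:,::-1]);np.savez(f'{n}.npz',**d)
    print(n,d['fx'],d['fy'],d['cx'],d['cy'],d['R'].tolist() if n!='w' else 0,d['t'])
E
```

```text
pics
0.0 [ 0.26871956 -0.59112048  0.24425035] [-3.13963559e+00 -4.29899917e-05  4.26777256e-01] 0.08565957095585992 0.014
top 502.923707504888 502.923707504888 328.8560003137947 209.0945622343259 [[0.019771520102864558, -0.9998030194383447, 0.001734737672073049], [-0.9918469192392682, -0.019832600730264494, -0.1258823130699723], [0.1258919210608633, 0.0007682904677240845, -0.9920436653400708]] [-0.0033732   0.5241031   1.39593216]
scene 405.6156387044715 405.6156387044715 309.3612659345615 199.43930964469573 [[-0.8991366435052959, 0.4373644020065086, 0.016299575562560703], [0.28811309458071604, 0.6195176220193855, -0.7301977545422672], [-0.32946037855431687, -0.6518514369585565, -0.6830414065764322]] [ 0.47286646 -0.10761191  1.22639117]
```

View pics/top0.png

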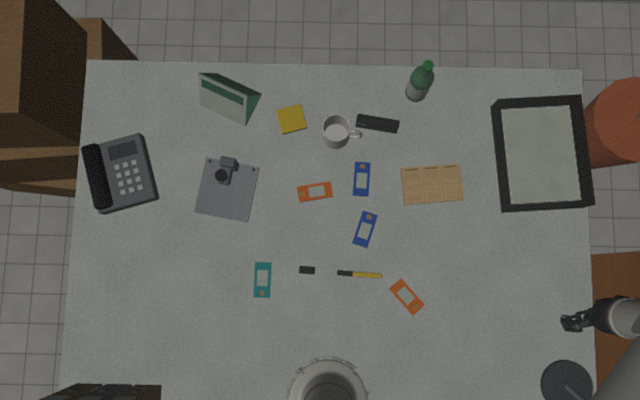

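View pics/scene0.png

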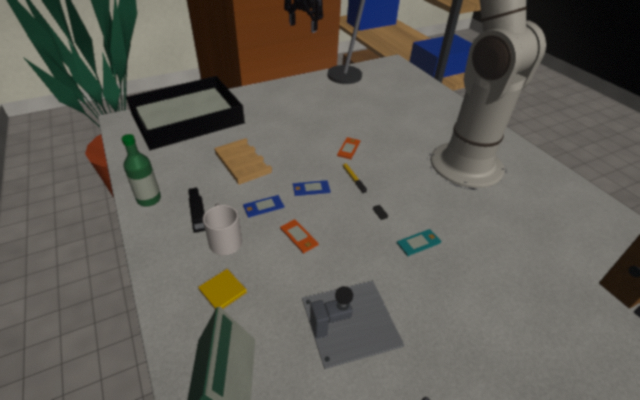

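The two pictures show two blue fobs, at top px (361,179) and (365,229), both with brass towards the image top. The press is at (226,188) with its front facing the robot, the rack at (432,184), the mug at (337,131), and there are orange and turquoise look-alikes.

```bash
cat > h.py <<'E'
import cv2,numpy as np
from scipy.spatial.transform import Rotation as Ro
from cell import observe,get_image,tip_reach
def world(d,uv,z):   # fixed camera pixels -> world on plane z
    uv=np.atleast_2d(uv).astype(float);R,t=np.array(d['R']),np.array(d['t']);c=-R.T@t
    r=np.c_[(uv[:,0]-d['cx'])/d['fx'],(uv[:,1]-d['cy'])/d['fy'],np.ones(len(uv))]@R
    return c+r*((z-c[2])/r[:,2])[:,None]
def tool(o): 
    T=np.eye(4);T[:3,:3]=Ro.from_euler('xyz',o['tool_rot']).as_matrix();T[:3,3]=o['tool_pos'];return T
def wworld(d,T,uv,z): # wrist fisheye -> world on plane z
    uv=np.atleast_2d(uv).astype(float);M=T@np.array(d['tool_from_camera'])
    a=np.c_[(uv[:,0]-d['cx'])/d['fx'],(uv[:,1]-d['cy'])/d['fy']];th=np.linalg.norm(a,axis=1)+1e-9
    r=np.c_[a*(np.sin(th)/th)[:,None],np.cos(th)]@M[:3,:3].T;c=M[:3,3]
    return c+r*((z-c[2])/r[:,2])[:,None]
def wpix(d,T,X):
    M=np.linalg.inv(T@np.array(d['tool_from_camera']));p=np.atleast_2d(X)@M[:3,:3].T+M[:3,3]
    rho=np.linalg.norm(p[:,:2],axis=1);th=np.arctan2(rho,p[:,2])
    return p[:,:2]/rho[:,None]*th[:,None]*d['fx']+[d['cx'],d['cy']]
def blue(im):
    h=cv2.cvtColor(im,cv2.COLOR_RGB2HSV);return cv2.inRange(h,(105,110,40),(130,255,255))
def wood(im):
    h=cv2.cvtColor(im,cv2.COLOR_RGB2HSV);return cv2.inRange(h,(8,60,100),(25,150,255))
def blobs(m,amin):
    m=cv2.morphologyEx(m,cv2.MORPH_CLOSE,np.ones((5,5)))
    return [c[:,0].astype(float) for c in cv2.findContours(m,cv2.RETR_EXTERNAL,cv2.CHAIN_APPROX_NONE)[0] if cv2.contourArea(c)>amin]
def rect(P): # world xy outline -> centre, long side, short side, yaw of long side
    (c,(w,h),a)=cv2.minAreaRect((P[:,:2]*1000).astype(np.float32))
    if w<h:w,h,a=h,w,a+90
    return np.r_[np.array(c)/1000,w,h,(a+90)%180-90]
def go(o,p,yaw): # shift (cm, tool axes) and rotvec (deg) to tool-down pose
    T=tool(o);R2=Ro.from_euler('xyz',[np.pi,0,yaw]).as_matrix()
    print('shift',np.round(T[:3,:3].T@(np.array(p)-T[:3,3])*100,2),'rot',np.round(np.degrees(Ro.from_matrix(T[:3,:3].T@R2).as_rotvec()),2))
def shot(name):
    o=observe();T=tool(o);d=get_image('wrist');cv2.imwrite(f'pics/{name}.png',d['img'][:,:,::-1]);return o,T,d
E
python3 - <<'E'
from h import *
d=dict(np.load('top.npz'));im=d['img']
for c in blobs(blue(im),100):print('blue',rect(world(d,c,.008)).round(3),c.mean(0))
for c in blobs(wood(im),500):print('rack',rect(world(d,c,.021)).round(3),c.mean(0))
# bed
print('bed',world(d,[[209,156],[260,167],[250,221],[194,210]],.006).round(3).tolist())
print('btn',world(d,[222,176],.112), 'mug',world(d,[337,131],.09))
w=get_image('wrist');print({k:v for k,v in w.items() if k!='img'})
o=observe()
go(o,[.47,-.06,.30],0)
E
```

```text
blue [ 4.7200e-01 -9.7000e-02  9.7123e+01  4.2783e+01 -1.7610e+01] [364.69662921 228.7752809 ]
blue [ 6.1900e-01 -8.6000e-02  9.7934e+01  4.3291e+01 -2.9790e+00] [361.25274725 178.7032967 ]
rack [  0.283  -0.216 101.047  47.219  42.633] [406.82716049 296.56790123]
rack [  0.606  -0.288 172.484 106.973 -83.866] [431.76470588 183.86096257]
rack [  0.815  -0.832 260.08  132.238  -3.311] [621.75688073 118.00917431]
bed [[0.677, 0.362, 0.006], [0.648, 0.211, 0.006], [0.488, 0.234, 0.006], [0.517, 0.397, 0.006]]
btn [[0.59849872 0.29775623 0.112     ]] mug [[ 0.73629123 -0.01132153  0.09      ]]
{'fx': 309.70691628693146, 'fy': 309.70691628693146, 'cx': 313.9895824761292, 'cy': 197.33311497349644, 'tool_from_camera': array([[ 1.56866002e-03, -9.56135071e-01, -2.92921943e-01,
         7.46062209e-02],
       [ 9.99998709e-01,  1.60179293e-03,  1.26749105e-04,
         4.85092615e-04],
       [ 3.48011033e-04, -2.92921764e-01,  9.56136350e-01,
        -1.28791925e-01],
       [ 0.00000000e+00,  0.00000000e+00,  0.00000000e+00,
         1.00000000e+00]])}
shift [ 40.31 -40.04  -5.49] rot [-9.000e-02  1.000e-02  2.445e+01]
```

servo_tool --series "2.8 -2.4 -0.3 0 0 0 1; 5.6 -4.8 -0.6 0 0 0 1; 8.4 -7.2 -0.9 0 0 0 1; 11.2 -9.6 -1.2 0 0 0 1; 14 -12 -1.4 0 0 0 1"

```text
t: 0.65
tool_pos: [0.3472, -0.423, 0.2593]
tool_rot: [-3.141, 0.0, 0.427]
contact_force: [0.5, -0.2, 1.5]
opening: 0.0855
grip_force: 0.0
```

servo_tool --series "2.8 -2.4 -0.3 0 0 0 1; 5.6 -4.8 -0.6 0 0 0 1; 8.4 -7.2 -0.9 0 0 0 1; 11.2 -9.6 -1.2 0 0 0 1; 14 -12 -1.4 0 0 0 1"

```text
t: 1.15
tool_pos: [0.4249, -0.2558, 0.2735]
tool_rot: [3.141, 0.0, 0.427]
contact_force: [0.2, -0.2, 0.1]
opening: 0.0852
grip_force: 0.0
```

servo_tool --series "2.6 -2.2 -0.3 0 0 0 1; 5.2 -4.4 -0.6 0 0 0 1; 7.8 -6.6 -0.9 0 0 0 1; 10.4 -8.8 -1.2 0 0 0 1; 13 -11 -1.4 0 0 0 1"

```text
t: 1.65
tool_pos: [0.4977, -0.1021, 0.2875]
tool_rot: [3.141, 0.0, 0.427]
contact_force: [-0.3, -0.7, 0.4]
opening: 0.0855
grip_force: 0.0
```

Run:
```python
from h import *
o=observe();print(o['t'],o['tool_pos'],o['tool_rot'],o['joint_positions'])
```

```text
1.65 [ 0.49771402 -0.10207619  0.28745701] [3.14131791e+00 5.44740601e-05 4.26656467e-01] [ 0.78020871  0.23728221 -0.7277999   1.84542455  0.17461578  1.12344883
 -1.15379138]
```

servo_tool --series "0 0 0 0 0 -7.8 1;0 0 0 0 0 -15.6 1;0 0 0 0 0 -23.4 1;0 0 0 0 0 -31.2 1;0 0 0 0 0 -39 1"

```text
t: 2.15
tool_pos: [0.4972, -0.1032, 0.2871]
tool_rot: [-3.141, 0.0, 1.113]
contact_force: [0.1, 1.0, -0.6]
opening: 0.0855
grip_force: 0.0
```

servo_tool --series "0 0 0 0 0 -7.8 1;0 0 0 0 0 -15.6 1;0 0 0 0 0 -23.4 1;0 0 0 0 0 -31.2 1;0 0 0 0 0 -39 1"

```text
t: 2.65
tool_pos: [0.4972, -0.1034, 0.2871]
tool_rot: [-3.141, -0.0, 1.794]
contact_force: [-0.6, 0.4, -0.8]
opening: 0.0852
grip_force: 0.0
```

servo_tool --series "0 0 0 0 0 -7.8 1;0 0 0 0 0 -15.6 1;0 0 0 0 0 -23.4 1;0 0 0 0 0 -31.2 1;0 0 0 0 0 -39 1"

```text
t: 3.15
tool_pos: [0.4972, -0.1034, 0.2872]
tool_rot: [-3.141, -0.0, 2.474]
contact_force: [0.7, 0.6, 0.5]
opening: 0.0855
grip_force: 0.0
```

servo_tool --series "0 0 0 0 0 -7.8 1;0 0 0 0 0 -15.6 1;0 0 0 0 0 -23.4 1;0 0 0 0 0 -31.2 1;0 0 0 0 0 -38.5 1"

```text
t: 3.65
tool_pos: [0.4972, -0.1035, 0.2871]
tool_rot: [-3.141, -0.0, -3.137]
contact_force: [0.2, 0.8, 0.1]
opening: 0.0855
grip_force: 0.0
```

Run:
```python
from h import *
o,T,d=shot('w1');print(o['t'],o['tool_pos'],o['tool_rot'],o['joint_positions'])
for c in blobs(blue(d['img']),400):print('blue',rect(wworld(d,T,c,.008)).round(3),c.mean(0))
for c in blobs(wood(d['img']),2000):print('rack',rect(wworld(d,T,c,.021)).round(3),c.mean(0))
```

```text
3.65 [ 0.4971714  -0.10349461  0.28713405] [-3.14143570e+00 -3.77830502e-04 -3.13706456e+00] [ 1.15858826  0.42665217 -1.26219601  1.83739191  0.43660175  1.20177325
  1.33302693]
blue [ 6.20000e-01 -8.40000e-02  1.01204e+02  4.40690e+01 -2.43900e+00] [327.15730337 243.2247191 ]
blue [ 4.7500e-01 -9.8000e-02  9.9824e+01  4.5783e+01 -1.6326e+01] [318.7761194  144.31840796]
rack [  0.61   -0.285 177.577 111.887 -82.635] [197.49719101 236.57022472]
```

View pics/w1.png

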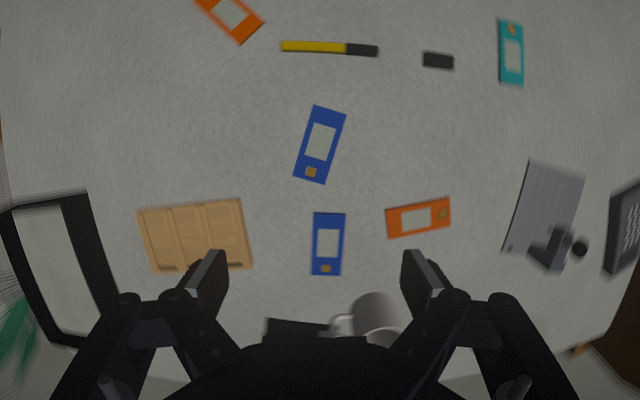

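The wrist view shows fobs at (319,144) and (327,243), both with brass at the far end, the rack at (197,236) and the press at (545,215). I'll check which way the mouths face.

Run:
```python
import cv2
a=cv2.imread('pics/w1.png')[185:285,125:265];cv2.imwrite('pics/c1.png',cv2.resize(a,None,fx=4,fy=4,interpolation=cv2.INTER_CUBIC))
```

```text
(no output)
```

View pics/c1.png

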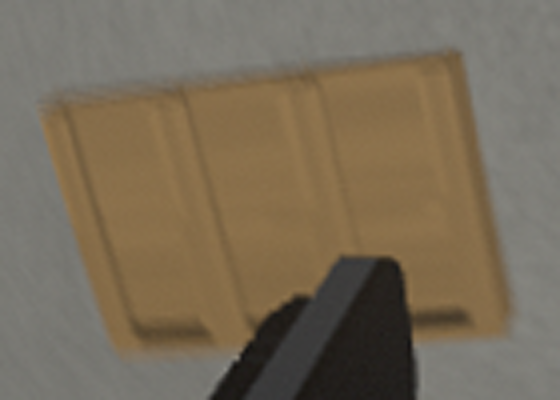

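Mouths face the robot. The back wall, with its shadow, is on the far side. Next I'll hover over fob 1's rear.

Run:
```python
from h import *
go(observe(),[.4404,-.0879,.10],np.radians(163.7))
```

```text
shift [ 5.65  1.62 18.7 ] rot [ 1.000e-02 -4.000e-02  1.688e+01]
```

servo_tool --series "1.2 0.3 4 0 0 3.4 1;2.4 0.6 8 0 0 6.8 1;3.6 1 12 0 0 10.2 1;4.8 1.3 16 0 0 13.6 1;5.6 1.6 18.7 0 0 16.9 1"

```text
t: 4.2
tool_pos: [0.439, -0.0873, 0.0979]
tool_rot: [-3.141, -0.003, 2.841]
contact_force: [0.5, -0.4, -0.9]
opening: 0.0853
grip_force: 0.0
```

servo_tool --series "0 0 0 0 0 0 0.8;0 0 0 0 0 0 0.8;0 0 0 0 0 0 0.8;0 0 0 0 0 0 0.8;0 0 0 0 0 0 0.8"

```text
t: 4.7
tool_pos: [0.4426, -0.0877, 0.1014]
tool_rot: [3.142, 0.002, 2.845]
contact_force: [0.7, 1.1, 1.0]
opening: 0.0683
grip_force: 0.0
```

```bash
cat >> h.py <<'E'
def fobs(d,T,z=.008,amin=800):
    out=[]
    for c in blobs(blue(d['img']),amin):
        r=rect(wworld(d,T,c,z));print('blue',r.round(4),c.mean(0).round());out.append(r)
    return out
def grasp(o,r,s,z): # tool above fob point s m from centre along fob x
    a=np.radians(r[4]);go(o,[r[0]+s*np.cos(a),r[1]+s*np.sin(a),z],a+np.pi)
E
python3 - <<'E'
from h import *
o,T,d=shot('w2');print(o['t'],o['tool_pos'],o['tool_rot'],o['opening'])
for r in fobs(d,T): grasp(o,r,-.036,.05)
E
```

```text
4.7 [ 0.44263503 -0.08771957  0.10137176] [3.14158855e+00 2.35461051e-03 2.84531321e+00] 0.06834772115263378
blue [ 4.742000e-01 -9.710000e-02  1.007652e+02  4.576140e+01 -1.699650e+01] [315. 238.]
shift [0.32 0.03 5.14] rot [0.   0.13 0.02]
```

View pics/w2.png

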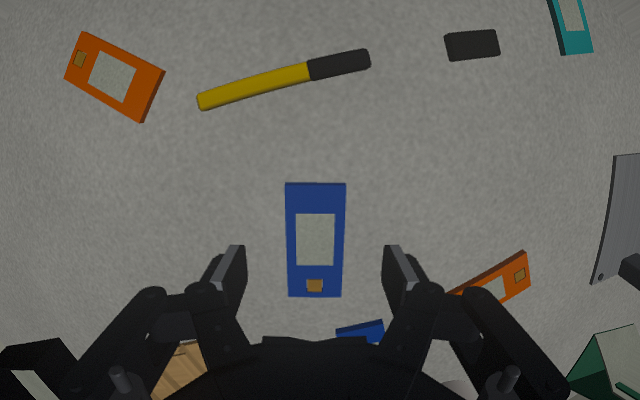

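servo_tool --series "0.3 0 2 0 0 0 0.8;0.3 0 4 0 0 0 0.8;0.3 0 6 0 0 0 0.8;0.3 0 7.6 0 0 0 0.8;0.3 0 8.6 0 0 0 0.8"

```text
t: 5.25
tool_pos: [0.4384, -0.0865, 0.0135]
tool_rot: [3.142, -0.001, 2.846]
contact_force: [-0.4, -0.7, 0.7]
opening: 0.0679
grip_force: 0.0
```

servo_tool --series "0 0 0 0 0 0 0.8;0 0 0 0 0 0 0.7;0 0 0 0 0 0 0.6;0 0 0 0 0 0 0.5;0 0 0 0 0 0 0.4" --newtons 40

```text
t: 5.75
tool_pos: [0.4393, -0.0866, 0.0154]
tool_rot: [-3.141, 0.002, 2.846]
contact_force: [-2.4, 0.7, 7.7]
opening: 0.0442
grip_force: 39.8
```

servo_tool --series "0 0 0 0 0 0 0.4;0 0 0 0 0 0 0.4;0 0 0 0 0 0 0.4;0 0 0 0 0 0 0.4;0 0 0 0 0 0 0.4"

```text
t: 6.25
tool_pos: [0.4393, -0.0866, 0.0154]
tool_rot: [-3.141, 0.002, 2.846]
contact_force: [-1.3, -0.4, 6.5]
opening: 0.0441
grip_force: 39.8
```

servo_tool --series "0 0 -1 0 0 0 0.4;0 0 -3 0 0 0 0.4;0 0 -5 0 0 0 0.4;0 0 -8 0 0 0 0.4;0 0 -10 0 0 0 0.4"

```text
t: 6.75
tool_pos: [0.439, -0.0863, 0.1165]
tool_rot: [-3.141, 0.001, 2.846]
contact_force: [0.1, 0.1, -0.7]
opening: 0.0444
grip_force: 41.2
```

Run:
```python
from h import *
o,T,d=shot('w3');print(o['t'],o['tool_pos'],o['tool_rot'],o['opening'],o['contact_force'])
for r in fobs(d,T,o['tool_pos'][2]-.0075): pass
go(o,[.428,.333,.12],np.radians(168))
```

```text
6.75 [ 0.43896804 -0.08630115  0.11651575] [-3.14144414e+00  1.43550249e-03  2.84632360e+00] 0.04442896675186814 [ 0.13086837  0.08969236 -0.70626892]
blue [  0.4575  -0.0883  67.6432  53.702  -16.6485] [317. 284.]
shift [13.25 39.8  -0.37] rot [-0.01  0.08 -4.92]
```

servo_tool --series "1.3 4 0 0 0 0 0.4;2.6 8 0 0 0 0 0.4;4 12 0 0 0 0 0.4;5.3 16 0 0 0 0 0.4;6.6 20 0 0 0 0 0.4"

```text
t: 7.3
tool_pos: [0.4335, 0.1254, 0.1149]
tool_rot: [-3.141, 0.001, 2.845]
contact_force: [0.7, 0.5, -1.8]
opening: 0.0442
grip_force: 41.2
```

servo_tool --series "1.3 4 0 0 0 -1 0.4;2.6 8 0 0 0 -2 0.4;4 12 0 0 0 -3 0.4;5.3 16 0 0 0 -4 0.4;6.6 19.8 0 0 0 -4.9 0.4"

```text
t: 7.8
tool_pos: [0.428, 0.3345, 0.1148]
tool_rot: [3.141, 0.0, 2.932]
contact_force: [0.0, 0.5, -0.9]
opening: 0.0441
grip_force: 41.2
```

Run:
```python
from h import *
o,T,d=shot('w4');print(o['t'],o['tool_pos'],o['tool_rot'],o['opening'],o['joint_positions'])
```

```text
7.8 [0.42803194 0.33450358 0.11478834] [3.14133704e+00 2.87105411e-04 2.93230074e+00] 0.04411457357860194 [ 0.01205822  0.65498534 -0.95206115  1.91255936  0.6684349   0.92867895
  0.09279494]
```

View pics/w4.png

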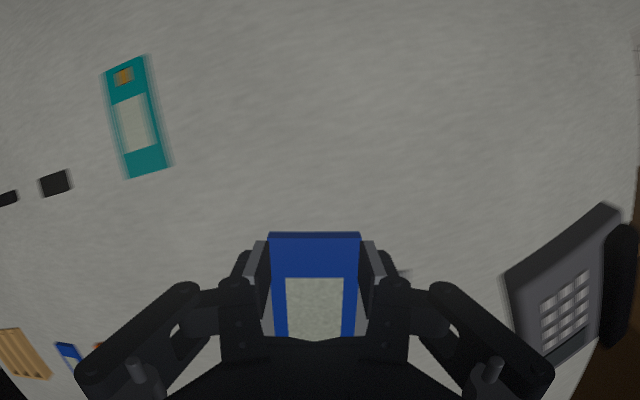

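servo_tool --series "0 0 -3 0 0 0 0.4;-2 0 -7 0 0 0 0.4;-5 0 -11 0 0 0 0.4;-9 0 -15 0 0 0 0.4;-13 0 -17.5 0 0 0 0.4"

```text
t: 8.35
tool_pos: [0.5528, 0.3065, 0.2908]
tool_rot: [3.14, 0.002, 2.934]
contact_force: [1.2, 0.5, -0.9]
opening: 0.0442
grip_force: 41.3
```

servo_tool --series "-3 0 0 0 0 0 0.4;-6 0 -0.5 0 0 0 0.4;-9 0 -1 0 0 0 0.4;-9 0 -1 0 0 0 0.4;-9 0 -1 0 0 0 0.4"

```text
t: 8.85
tool_pos: [0.6404, 0.2869, 0.2971]
tool_rot: [3.141, -0.001, 2.93]
contact_force: [-0.7, 1.1, -1.6]
opening: 0.0446
grip_force: 41.3
```

Run:
```python
from h import *
o,T,d=shot('w5');print(o['t'],o['tool_pos'],o['tool_rot'],o['opening'],o['joint_positions'])
np.savez('w5.npz',T=T,**d)
```

```text
8.85 [0.64044598 0.28691367 0.29706855] [ 3.14131337e+00 -1.31854758e-03  2.93039092e+00] 0.044604429248628424 [ 0.1182422   0.71453872 -0.98846514  1.32980274  0.58744436  1.40069613
  0.51141975]
```

View pics/w5.png

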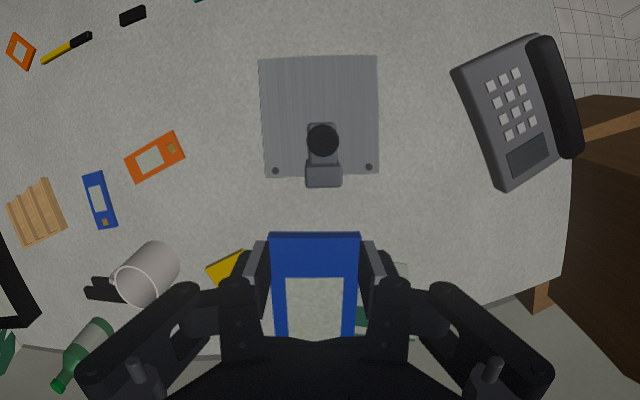

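The press is seen whole. Bed corners are at about (258,59), (377,54), (379,173) and (265,178), and the button is at (322,140).

Run:
```python
from h import *
d=dict(np.load('w5.npz'));T=d['T'];g=cv2.cvtColor(d['img'],cv2.COLOR_RGB2GRAY)
c=np.float32([[258,59],[377,54],[379,173],[265,178]]).reshape(-1,1,2)
c=cv2.cornerSubPix(cv2.GaussianBlur(g,(3,3),0),c,(5,5),(-1,-1),(3,50,.01))[:,0];print(c.tolist())
P=wworld(d,T,c,.006)[:,:2]
M=np.array([[-.105,-.08],[-.105,.08],[.06,.08],[.06,-.08]])
print(P.round(4).tolist(),[round(np.linalg.norm(P[i]-P[i-1])*1000,1) for i in range(4)])
a=M-M.mean(0);b=P-P.mean(0);ang=np.arctan2((a[:,0]*b[:,1]-a[:,1]*b[:,0]).sum(),(a*b).sum())
R=np.array([[np.cos(ang),-np.sin(ang)],[np.sin(ang),np.cos(ang)]]);t=P.mean(0)-R@M.mean(0)
print('press',t.round(4),np.degrees(ang),'res mm',((P-(M@R.T+t))*1000).round(1).tolist())
m=(d['img'].max(2)<45).astype(np.uint8)*255;m[:115]=0;m[165:]=0;m[:,:295]=0;m[:,350:]=0
for k in blobs(m,200):
    (x,y),r=cv2.minEnclosingCircle(k.astype(np.float32));print('btn',x,y,r,wworld(d,T,[x,y],.112).round(4))
```

```text
[[256.61199951171875, 59.37250900268555], [376.5401611328125, 54.767852783203125], [378.5304260253906, 172.59207153320312], [265.68572998046875, 177.68222045898438]]
[[0.4877, 0.2406], [0.5145, 0.3996], [0.6763, 0.372], [0.6506, 0.2153]] [np.float64(164.8), np.float64(161.2), np.float64(164.1), np.float64(158.8)]
press [0.6045 0.3032] -9.332777337247581 res mm [[-0.2, -0.7], [0.6, 0.4], [-0.4, -0.4], [-0.1, 0.8]]
btn 321.71429443359375 140.2857208251953 16.023038864135742 [[0.6037 0.3025 0.112 ]]
```

Run:
```python
from h import *
go(observe(),[.4220,.3328,.05],np.radians(170.7))
```

```text
shift [22.18 -0.12 24.75] rot [ 0.01 -0.08 -2.7 ]
```

servo_tool --series "4.5 0 0 0 0 0 0.4;9 0 0 0 0 0 0.4;13.5 0 0 0 0 -1 0.4;18 0 0 0 0 -2 0.4;22.2 -0.1 0 0 0 -2.8 0.4"

```text
t: 9.4
tool_pos: [0.4192, 0.3333, 0.2971]
tool_rot: [-3.14, 0.0, 2.984]
contact_force: [0.1, 0.9, 0.4]
opening: 0.0442
grip_force: 41.3
```

servo_tool --series "0 0 5 0 0 0 0.4;0 0 10 0 0 0 0.4;0 0 15 0 0 0 0.4;0 0 20 0 0 0 0.4;0 0 23.5 0 0 0 0.4"

```text
t: 9.9
tool_pos: [0.4205, 0.3316, 0.0598]
tool_rot: [-3.139, -0.002, 2.983]
contact_force: [0.0, -0.3, -0.5]
opening: 0.0444
grip_force: 41.3
```

servo_tool --series "0 0 0 0 0 0 0.4;0 0 0 0 0 0 0.4;0 0 0 0 0 0 0.4;0 0 0 0 0 0 0.4;0 0 0 0 0 0 0.4"

```text
t: 10.4
tool_pos: [0.4243, 0.3334, 0.064]
tool_rot: [3.14, 0.002, 2.98]
contact_force: [0.4, 0.2, -1.0]
opening: 0.0442
grip_force: 41.3
```

Run:
```python
from h import *
o=observe();print(o['t'],o['tool_pos'],o['tool_rot'],o['contact_force'])
go(o,[.4220,.3328,.0235],np.radians(170.7));go(o,[.5306,.3150,.0235],np.radians(170.7))
```

```text
10.4 [0.42425522 0.33338595 0.06404673] [3.13985601e+00 2.45630246e-03 2.97982666e+00] [ 0.43888599  0.20707602 -1.04003427]
shift [ 0.22 -0.1   4.05] rot [0.1  0.14 0.03]
shift [-10.78  -0.11   4.08] rot [0.1  0.14 0.03]
```

servo_tool --series "0 -0.1 1 0.1 0.1 0 0.4;0 -0.1 2 0.1 0.1 0 0.4;0 -0.1 3 0.1 0.1 0 0.4;0 -0.1 3.8 0.1 0.1 0 0.4;0 -0.1 4 0.1 0.1 0 0.4"

```text
t: 10.9
tool_pos: [0.4223, 0.3314, 0.0209]
tool_rot: [-3.138, -0.003, 2.98]
contact_force: [-0.9, -0.6, -0.6]
opening: 0.0441
grip_force: 41.5
```

servo_tool --series "-2 0 0 0 0 0 0.4;-4 0 0 0 0 0 0.4;-6 0 0 0 0 0 0.4;-8 0 0 0 0 0 0.4;-9.5 0 0 0 0 0 0.4"

```text
t: 11.4
tool_pos: [0.5181, 0.3162, 0.022]
tool_rot: [-3.14, -0.002, 2.979]
contact_force: [-0.1, 0.7, -0.3]
opening: 0.0443
grip_force: 41.4
```

servo_tool --series "-0.5 0 0 0 0 0 0.4;-1 0 0 0 0 0 0.4;-1.2 0 0 0 0 0 0.4;-1.2 0 0 0 0 0 0.4;-1.2 0 0 0 0 0 0.4"

```text
t: 11.9
tool_pos: [0.5279, 0.315, 0.0222]
tool_rot: [-3.14, -0.002, 2.981]
contact_force: [0.3, -0.3, -0.1]
opening: 0.0441
grip_force: 41.4
```

Run:
```python
from h import *
o=observe();print(o['t'],o['tool_pos'],o['tool_rot'],o['contact_force'],o['opening'])
go(o,[.5306,.3150,.0220],np.radians(170.7))
d=get_image('scene');np.savez('s1.npz',**d);cv2.imwrite('pics/s1.png',cv2.resize(d['img'][230:400,240:460,::-1],None,fx=3.5,fy=3.5,interpolation=cv2.INTER_CUBIC))
```

```text
11.9 [0.52792501 0.31498453 0.02215862] [-3.13978977e+00 -2.08242138e-03  2.98126949e+00] [ 0.27426564 -0.27703099 -0.0776556 ] 0.04412954424221958
shift [-0.26  0.04  0.02] rot [-0.1  -0.12  0.11]
```

View pics/s1.png

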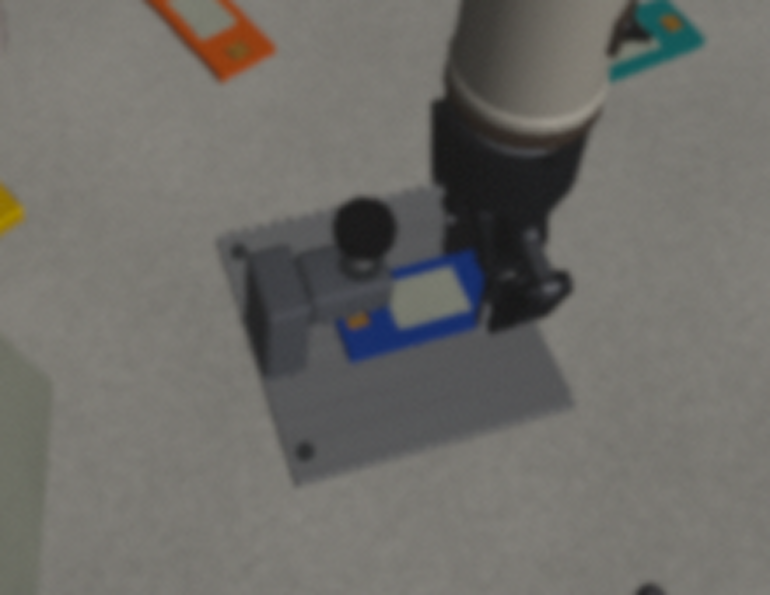

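servo_tool --series "-0.15 0 0 0 0 0 0.4;-0.25 0 0 0 0 0 0.4;-0.25 0 0 0 0 0 0.4;-0.25 0 0 0 0 0 0.4;-0.25 0 0 0 0 0 0.4"

```text
t: 12.45
tool_pos: [0.5311, 0.3142, 0.0222]
tool_rot: [-3.14, -0.002, 2.98]
contact_force: [-0.1, 0.9, -0.1]
opening: 0.0446
grip_force: 41.4
```

servo_tool --series "0 0 0 0 0 0 0.6;0 0 0 0 0 0 0.7;0 0 0 0 0 0 0.75;0 0 0 0 0 0 0.75;0 0 0 0 0 0 0.75"

```text
t: 12.95
tool_pos: [0.5312, 0.3143, 0.0222]
tool_rot: [-3.14, -0.002, 2.98]
contact_force: [-0.1, 0.5, -1.0]
opening: 0.0641
grip_force: 0.0
```

servo_tool --series "0 0 -2 0 0 0 0.75;0 0 -6 0 0 0 0.75;0 0 -10 0 0 0 0.6;0 0 -14 0 0 0 0.3;0 0 -16 0 0 0 0"

```text
t: 13.45
tool_pos: [0.5324, 0.3163, 0.1877]
tool_rot: [3.139, 0.003, 2.981]
contact_force: [-0.4, 0.6, -0.2]
opening: 0.0233
grip_force: 0.0
```

Run:
```python
from h import *
o,T,d=shot('w6');print(o['t'],o['tool_pos'],o['tool_rot'],o['contact_force'],o['opening'])
r=fobs(d,T,.014)
go(o,[.604,.303,.15],np.radians(170.7))
```

```text
13.45 [0.53241062 0.31627433 0.18766097] [3.13940130e+00 2.61805892e-03 2.98106640e+00] [-0.36457568  0.60468856 -0.1860235 ] 0.023345075881849718
blue [ 6.188000e-01 -7.580000e-02  1.005644e+02  5.083680e+01 -3.066500e+00] [ 68. 277.]
blue [  0.5682   0.308  101.9432  46.5934  -9.6921] [311. 212.]
shift [-7.27 -0.17  3.78] rot [0.13 0.15 0.1 ]
```

View pics/w6.png

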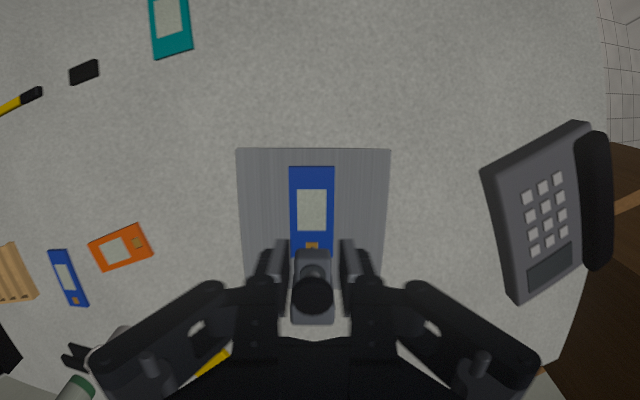

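servo_tool --series "-2 -0.1 0 0 0 0 0;-4 -0.2 0 0 0 0 0;-6 -0.2 0 0 0 0 0;-7.2 -0.2 2 0 0 0 0;-7.2 -0.2 4.5 0 0 0 0"

```text
t: 14.0
tool_pos: [0.6053, 0.3005, 0.139]
tool_rot: [3.141, 0.002, 2.977]
contact_force: [-0.2, 0.1, -0.4]
opening: -0.0001
grip_force: 0.0
```

servo_tool --series "0 0 0 0 0 0 0;0 0 0 0 0 0 0;0 0 0 0 0 0 0;0 0 0 0 0 0 0;0 0 0 0 0 0 0"

```text
t: 14.5
tool_pos: [0.6024, 0.3013, 0.1383]
tool_rot: [-3.141, -0.0, 2.98]
contact_force: [0.3, -0.6, 0.0]
opening: 0.0002
grip_force: 0.0
```

Run:
```python
from h import *
o=observe();print(o['t'],o['tool_pos'],o['tool_rot'],o['contact_force'],o['opening'])
go(o,[.604,.303,.116],np.radians(170.7))
```

```text
14.5 [0.60244953 0.30133571 0.13832522] [-3.14074727e+00 -2.62400213e-04  2.98049888e+00] [ 0.27344428 -0.56257022  0.04085002] 0.00017381826461919535
shift [-0.13  0.19  2.23] rot [-0.05 -0.02  0.07]
```

servo_tool --series "-0.1 0.2 0.4 0 0 0 0;-0.1 0.2 0.8 0 0 0 0;-0.1 0.2 1.2 0 0 0 0;-0.1 0.2 1.5 0 0 0 0;-0.1 0.2 1.8 0 0 0 0"

```text
t: 15.0
tool_pos: [0.6034, 0.3028, 0.1193]
tool_rot: [-3.14, -0.002, 2.98]
contact_force: [-1.6, -2.7, 7.9]
opening: -0.0
grip_force: 4.1
```

servo_tool --series "0 0 0.1 0 0 0 0;0 0 0.2 0 0 0 0;0 0 0.3 0 0 0 0;0 0 0.4 0 0 0 0;0 0 0.4 0 0 0 0"

```text
t: 15.5
tool_pos: [0.6034, 0.3028, 0.1159]
tool_rot: [-3.14, -0.001, 2.98]
contact_force: [-1.3, -1.3, 7.2]
opening: 0.0001
grip_force: 3.7
```

servo_tool --series "0 0 0.05 0 0 0 0;0 0 0.1 0 0 0 0;0 0 0.15 0 0 0 0;0 0 0.15 0 0 0 0;0 0 0.15 0 0 0 0"

```text
t: 16.0
tool_pos: [0.6034, 0.3028, 0.1151]
tool_rot: [-3.14, -0.001, 2.98]
contact_force: [-2.6, -3.5, 11.6]
opening: 0.0002
grip_force: 5.7
```

servo_tool --series "0 0 0.05 0 0 0 0;0 0 0.1 0 0 0 0;0 0 0.1 0 0 0 0;0 0 0.1 0 0 0 0;0 0 0.1 0 0 0 0"

```text
t: 16.5
tool_pos: [0.6035, 0.3029, 0.1149]
tool_rot: [-3.14, -0.0, 2.98]
contact_force: [-5.0, -4.5, 16.3]
opening: -0.0001
grip_force: 8.1
```

servo_tool --series "0 0 -2 0 0 0 0;0 0 -5 0 0 0 0.4;0 0 -8 0 0 0 0.75;2 0 -8 0 0 0 0.75;4 0 -8 0 0 0 0.75"

```text
t: 17.0
tool_pos: [0.5645, 0.3095, 0.1941]
tool_rot: [-3.141, -0.0, 2.979]
contact_force: [0.4, -1.1, 0.1]
opening: 0.0579
grip_force: 0.0
```

servo_tool --series "2 0 0 0 0 0 0.75;3.2 0 0 0 0 0 0.75;3.2 0 0 0 0 0 0.75;3.2 0 0 0 0 0 0.75;3.2 0 0 0 0 0 0.75"

```text
t: 17.5
tool_pos: [0.5338, 0.3138, 0.1926]
tool_rot: [-3.14, -0.001, 2.979]
contact_force: [-0.4, -0.0, 0.3]
opening: 0.0641
grip_force: 0.0
```

Run:
```python
from h import *
o,T,d=shot('w7');print(o['t'],o['tool_pos'],o['tool_rot'],o['contact_force'],o['opening'])
r=fobs(d,T,.014)
go(o,[.5312,.3143,.0228],2.980)
```

```text
17.5 [0.53375958 0.31375824 0.19257801] [-3.13991044e+00 -1.21398677e-03  2.97863376e+00] [-0.37584582 -0.00189913  0.34567019] 0.06409887069470431
blue [ 6.183000e-01 -7.340000e-02  1.005724e+02  5.402650e+01 -3.046900e+00] [ 72. 275.]
blue [ 0.5674  0.308  99.9911 45.9717 -9.243 ] [314. 209.]
shift [ 0.24  0.04 16.98] rot [-0.1  -0.07 -0.08]
```

servo_tool --series "0.2 0 4 0 0 0 0.75;0.2 0 8 0 0 0 0.75;0.2 0 12 0 0 0 0.75;0.2 0 14.5 0 0 0 0.75;0.2 0 16 0 0 0 0.75"

```text
t: 18.05
tool_pos: [0.5296, 0.3132, 0.0297]
tool_rot: [-3.138, -0.004, 2.979]
contact_force: [-0.1, 0.7, 0.0]
opening: 0.0643
grip_force: 0.0
```

servo_tool --series "0 0 0.3 0 0 0 0.75;0 0 0.6 0 0 0 0.75;0 0 0.9 0 0 0 0.75;0 0 0.9 0 0 0 0.4;0 0 0.9 0 0 0 0.4"

```text
t: 18.55
tool_pos: [0.5309, 0.3148, 0.0252]
tool_rot: [-3.141, 0.0, 2.98]
contact_force: [0.2, -0.7, 3.2]
opening: 0.0426
grip_force: 40.0
```

servo_tool --series "0 0 0 0 0 0 0.4;0 0 0 0 0 0 0.4;0 0 0 0 0 0 0.4;0 0 0 0 0 0 0.4;0 0 0 0 0 0 0.4"

```text
t: 19.05
tool_pos: [0.5309, 0.3148, 0.0251]
tool_rot: [-3.141, 0.0, 2.98]
contact_force: [-1.6, -1.6, 6.3]
opening: 0.0428
grip_force: 40.1
```

servo_tool --series "0 0 0 0 0 0 0.65;0 0 0 0 0 0 0.65;0 0 0.1 0 0 0 0.65;0 0 0.25 0 0 0 0.65;0 0 0.25 0 0 0 0.65"

```text
t: 19.55
tool_pos: [0.5299, 0.3142, 0.0207]
tool_rot: [-3.139, -0.002, 2.98]
contact_force: [-0.2, -0.8, -0.1]
opening: 0.0558
grip_force: 0.0
```

servo_tool --series "0 0 0 0 0 0 0.65;0 0 0 0 0 0 0.4;0 0 0 0 0 0 0.4;0 0 0 0 0 0 0.4;0 0 0 0 0 0 0.4"

```text
t: 20.05
tool_pos: [0.5302, 0.3147, 0.0214]
tool_rot: [-3.14, -0.001, 2.98]
contact_force: [0.3, 0.7, 3.2]
opening: 0.0448
grip_force: 41.0
```

servo_tool --series "1 0 -0.1 0 0 0 0.4;3 0 -0.1 0 0 0 0.4;6 0 -0.1 0 0 0 0.4;9 0 -0.1 0 0 0 0.4;12 0 -0.1 0 0 0 0.4"

```text
t: 20.55
tool_pos: [0.4096, 0.3334, 0.0221]
tool_rot: [-3.139, -0.003, 2.98]
contact_force: [0.1, 1.1, 0.1]
opening: 0.0443
grip_force: 40.8
```

servo_tool --series "0 0 -4 0 0 0 0.4;0 0 -9 0 0 0 0.4;0 0 -14 0 0 0 0.4;0 0 -19 0 0 0 0.4;0 0 -24 0 0 0 0.4"

```text
t: 21.05
tool_pos: [0.4108, 0.3336, 0.2637]
tool_rot: [-3.139, -0.002, 2.981]
contact_force: [1.0, -0.3, -0.0]
opening: 0.0442
grip_force: 41.4
```

Run:
```python
from h import *
o=observe();print(o['t'],o['tool_pos'],o['tool_rot'],o['contact_force'],o['opening'])
go(o,[.66,-.29,.29],np.radians(186))
d=get_image('scene');cv2.imwrite('pics/s2.png',cv2.resize(d['img'][180:400,260:500,::-1],None,fx=2.6,fy=2.6,interpolation=cv2.INTER_CUBIC))
for c in blobs(blue(get_image('top')['img']),60):print(c.mean(0))
```

```text
21.05 [0.41075468 0.33361259 0.26369675] [-3.13850730e+00 -2.24728001e-03  2.98119425e+00] [ 0.97204397 -0.27332202 -0.00268576] 0.044218939762128776
shift [-34.56 -57.59  -2.53] rot [ -0.16  -0.15 -15.19]
[194.76923077 218.27884615]
[361.25274725 178.68131868]
```

View pics/s2.png

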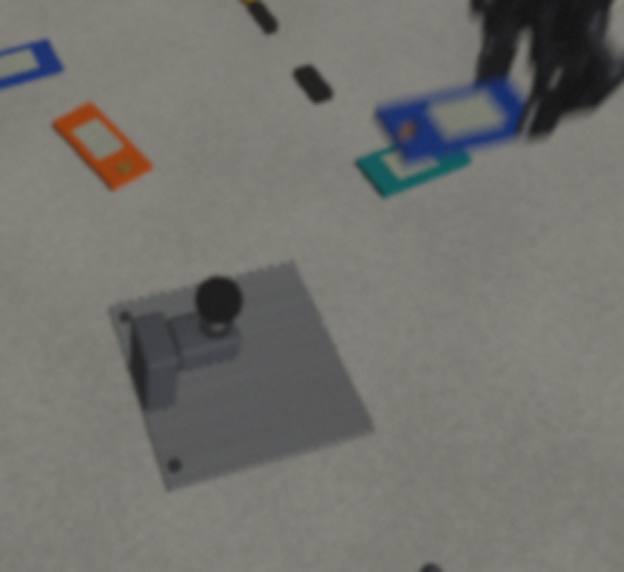

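The held fob's insert now looks dark and recessed at (407,130), so it is set. Now to the rack.

servo_tool --series "-2.3 -3.8 -0.5 0 0 -1 0.4;-4.6 -7.7 -1 0 0 -2 0.4;-6.9 -11.5 -1.5 0 0 -3 0.4;-9.2 -15.4 -2 0 0 -4 0.4;-11.5 -19.2 -2.5 0 0 -5 0.4"

```text
t: 21.65
tool_pos: [0.4941, 0.1241, 0.2867]
tool_rot: [-3.138, -0.003, 3.069]
contact_force: [1.3, 1.2, -1.2]
opening: 0.0443
grip_force: 41.4
```

servo_tool --series "-2 -4 0 0 0 -1 0.4;-4 -8 0 0 0 -2 0.4;-6 -12 0 0 0 -3 0.4;-8 -16 0 0 0 -4 0.4;-10 -20 0 0 0 -5 0.4"

```text
t: 22.15
tool_pos: [0.5792, -0.0823, 0.2864]
tool_rot: [-3.14, -0.004, -3.127]
contact_force: [-0.5, -0.0, -0.3]
opening: 0.0442
grip_force: 41.4
```

Run:
```python
from h import *
o=observe();print(o['t'],o['tool_pos'],o['tool_rot'],o['contact_force'],o['opening'],o['joint_positions'])
go(o,[.66,-.29,.29],np.radians(186))
```

```text
22.15 [ 0.57917835 -0.08231939  0.28644448] [-3.13958235 -0.0037724  -3.12744572] [-0.50938732 -0.04217851 -0.3094864 ] 0.04415456927176167 [ 0.90886694  0.56306676 -1.14669185  1.65586484  0.53410719  1.2800475
  1.24323344]
shift [ -7.79 -20.88  -0.34] rot [-0.11 -0.22 -5.19]
```

servo_tool --series "-1.6 -4.2 0 0 0 -1 0.4;-3.2 -8.4 0 0 0 -2 0.4;-4.8 -12.6 -0.3 0 0 -3 0.4;-6.4 -16.8 -0.3 -0.1 -0.2 -4 0.4;-7.8 -20.9 -0.3 -0.1 -0.2 -5.2 0.4"

```text
t: 22.65
tool_pos: [0.6604, -0.2901, 0.2892]
tool_rot: [3.141, -0.0, -3.037]
contact_force: [0.4, 0.2, -0.3]
opening: 0.0444
grip_force: 41.4
```

servo_tool --series "0 0 0 0 0 0 0.4;0 0 0 0 0 0 0.4;0 0 0 0 0 0 0.4;0 0 0 0 0 0 0.4;0 0 0 0 0 0 0.4"

```text
t: 23.15
tool_pos: [0.6606, -0.2872, 0.2911]
tool_rot: [-3.141, 0.002, -3.035]
contact_force: [0.4, 0.8, -1.1]
opening: 0.0444
grip_force: 41.4
```

Run:
```python
from h import *
o,T,d=shot('w8');print(o['t'],o['tool_pos'],o['tool_rot'],o['opening'],o['joint_positions'])
np.savez('w8.npz',T=T,**d)
for c in blobs(wood(d['img']),2000):
    print(rect(wworld(d,T,c,.021)).round(4));print(cv2.approxPolyDP(c.astype(np.float32).reshape(-1,1,2),6,True)[:,0].tolist())
```

```text
23.15 [ 0.66058562 -0.2871967   0.29114473] [-3.14148363e+00  1.52476135e-03 -3.03542731e+00] 0.04440329306313329 [ 0.95257857  0.78177377 -1.05377279  1.28173293  0.66598115  1.43737724
  1.63128028]
[  0.6088  -0.29   171.6515 108.0607 -83.8035]
[[250.0, 84.0], [252.0, 164.0], [380.0, 164.0], [381.0, 83.0]]
```

View pics/w8.png

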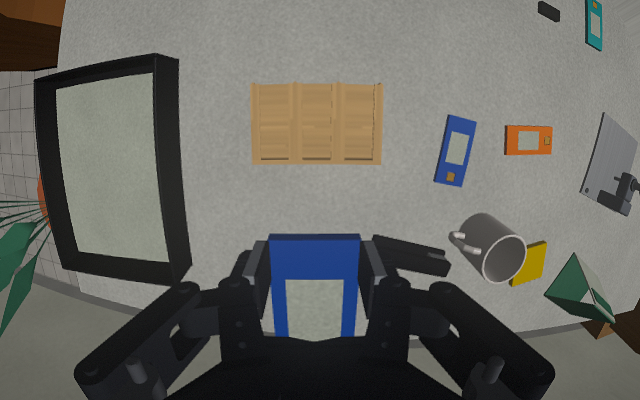

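Run:
```python
from h import *
go(observe(),[.4537,-.3068,.05],np.radians(186.2))
```

```text
shift [20.81  0.27 24.08] rot [-0.01  0.09 -0.15]
```

servo_tool --series "4.2 0 0 0 0 0 0.4;8.4 0 0 0 0 0 0.4;12.6 0 0 0 0 0 0.4;16.8 0.2 0 0 0 0 0.4;20.8 0.3 0 0 0 0 0.4"

```text
t: 23.7
tool_pos: [0.4515, -0.3069, 0.2903]
tool_rot: [-3.141, 0.0, -3.037]
contact_force: [-0.3, -0.8, -0.1]
opening: 0.044
grip_force: 41.4
```

servo_tool --series "0 0 4.8 0 0 0 0.4;0 0 9.6 0 0 0 0.4;0 0 14.4 0 0 0 0.4;0 0 19.2 0 0 0 0.4;0 0 24 0 0 0 0.4"

```text
t: 24.2
tool_pos: [0.4537, -0.3074, 0.0492]
tool_rot: [-3.141, 0.002, -3.038]
contact_force: [0.3, -1.9, -0.4]
opening: 0.0447
grip_force: 41.4
```

servo_tool --series "0 0 0 0 0 0 0.4;0 0 0 0 0 0 0.4;0 0 0 0 0 0 0.4;0 0 0 0 0 0 0.4;0 0 0 0 0 0 0.4"

```text
t: 24.7
tool_pos: [0.4548, -0.3082, 0.0525]
tool_rot: [-3.139, 0.004, -3.038]
contact_force: [-0.4, -0.2, -1.3]
opening: 0.0445
grip_force: 41.5
```

Run:
```python
from h import *
o=observe();print(o['t'],o['tool_pos'],o['tool_rot'],o['opening'],o['joint_positions'])
go(o,[.4537,-.3068,.0229],np.radians(186.2))
```

```text
24.7 [ 0.45482735 -0.30815186  0.05247551] [-3.13921517  0.00365496 -3.03805856] 0.04446236261137105 [ 1.25470831  0.78758572 -0.94216144  1.92416752  0.83936622  0.87902046
  1.54375789]
shift [0.11 0.15 2.96] rot [-0.14  0.21 -0.27]
```

servo_tool --series "0.1 0.1 1 -0.1 0.2 -0.3 0.4;0.1 0.1 2 -0.1 0.2 -0.3 0.4;0.1 0.1 2.9 -0.1 0.2 -0.3 0.4;0.1 0.1 2.9 -0.1 0.2 -0.3 0.4;0.1 0.1 2.9 -0.1 0.2 -0.3 0.4"

```text
t: 25.2
tool_pos: [0.4524, -0.3058, 0.0208]
tool_rot: [3.138, -0.003, -3.032]
contact_force: [0.6, 0.2, -0.4]
opening: 0.0443
grip_force: 41.5
```

Run:
```python
from h import *
o,T,d=shot('w9');print(o['t'],o['tool_pos'],o['tool_rot'],o['opening'],o['contact_force'])
go(o,[.4537,-.3068,.0229],np.radians(186.2));go(o,[.6088-.070*.9942,-.29-.070*.108,.0229],np.radians(186.2))
d=get_image('scene');cv2.imwrite('pics/s3.png',cv2.resize(d['img'][100:240,170:380,::-1],None,fx=3.5,fy=3.5,interpolation=cv2.INTER_CUBIC))
```

```text
25.2 [ 0.45241464 -0.30582962  0.02084084] [ 3.13842304e+00 -2.69217249e-03 -3.03212927e+00] 0.04430444838454828 [ 0.56298516  0.16694023 -0.41120392]
shift [-0.12 -0.11 -0.21] rot [ 0.18 -0.15  0.07]
shift [-8.72 -0.13 -0.23] rot [ 0.18 -0.15  0.07]
```

View pics/s3.png

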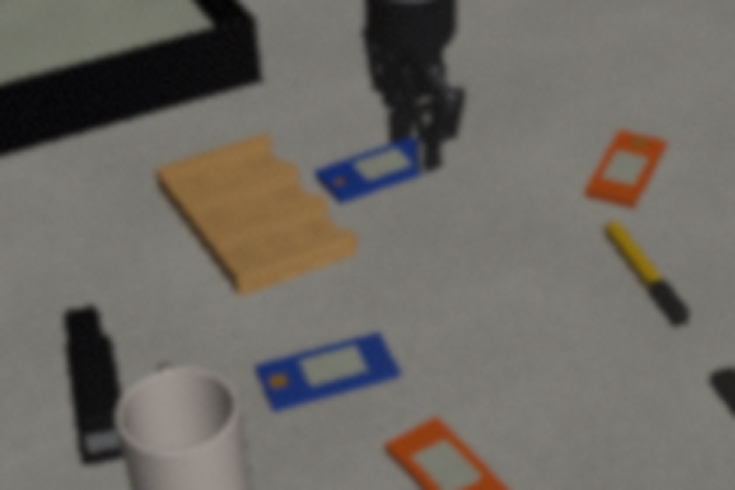

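The held fob sits level in front of bay 1, at (370,170) in the crop, with its insert dark (set) and the other fob's bright.

servo_tool --series "0 0 0 0 0 0 0.4;0 0 0 0 0 0 0.4;0 0 0 0 0 0 0.4;0 0 0 0 0 0 0.4;0 0 0 0 0 0 0.4"

```text
t: 25.8
tool_pos: [0.4527, -0.3064, 0.0215]
tool_rot: [3.14, -0.002, -3.032]
contact_force: [0.5, -0.4, -1.7]
opening: 0.0443
grip_force: 41.5
```

Run:
```python
from h import *
o=observe();print(o['t'],o['tool_pos'],o['tool_rot'],o['opening'],o['contact_force'])
go(o,[.4537,-.3068,.0229],np.radians(186.2));go(o,[.6088-.070*.9942,-.29-.070*.108,.0229],np.radians(186.2))
```

```text
25.8 [ 0.45266365 -0.30635009  0.02152111] [ 3.13963112e+00 -1.97478006e-03 -3.03247974e+00] 0.04429122238259251 [ 0.47934239 -0.43433991 -1.65831295]
shift [-0.1  -0.06 -0.14] rot [ 0.11 -0.11  0.05]
shift [-8.7  -0.07 -0.16] rot [ 0.11 -0.11  0.05]
```

servo_tool --series "-0.5 -0.1 -0.15 0.1 -0.1 0 0.4;-1.2 -0.1 -0.15 0.1 -0.1 0 0.4;-2 -0.1 -0.15 0.1 -0.1 0 0.4;-2.7 -0.1 -0.15 0.1 -0.1 0 0.4;-3.4 -0.1 -0.15 0.1 -0.1 0 0.4"

```text
t: 26.3
tool_pos: [0.4875, -0.3032, 0.0229]
tool_rot: [3.141, 0.0, -3.032]
contact_force: [-0.3, 0.5, -1.4]
opening: 0.0445
grip_force: 41.5
```

servo_tool --series "-0.6 0 0 0 0 0 0.4;-1.2 0 0 0 0 0 0.4;-1.8 0 0 0 0 0 0.4;-2.4 0 0 0 0 0 0.4;-2.4 0 0 0 0 0 0.4"

```text
t: 26.8
tool_pos: [0.5115, -0.3006, 0.023]
tool_rot: [3.141, 0.001, -3.032]
contact_force: [-0.9, 0.4, -0.9]
opening: 0.0439
grip_force: 41.5
```

servo_tool --series "-0.6 0 0 0 0 0 0.4;-1.2 0 0 0 0 0 0.4;-1.8 0 0 0 0 0 0.4;-2.4 0 0 0 0 0 0.4;-2.9 0 0 0 0 0 0.4"

```text
t: 27.3
tool_pos: [0.5399, -0.2976, 0.0229]
tool_rot: [3.141, -0.0, -3.032]
contact_force: [-0.0, -0.7, 0.4]
opening: 0.0447
grip_force: 41.5
```

servo_tool --series "0 0 0 0 0 0 0.4;0 0 0 0 0 0 0.5;0 0 0 0 0 0 0.6;0 0 0 0 0 0 0.7;0 0 0 0 0 0 0.7"

```text
t: 27.8
tool_pos: [0.5391, -0.298, 0.023]
tool_rot: [3.141, -0.0, -3.033]
contact_force: [-0.7, 0.5, -0.5]
opening: 0.0596
grip_force: 0.0
```

servo_tool --series "0.5 0 0 0 0 0 0.75;2 0 0 0 0 0 0.75;4 0 0 0 0 0 0.4;5 0 0 0 0 0 0;5 0 0 0 0 0 0"

```text
t: 28.3
tool_pos: [0.4876, -0.3041, 0.0226]
tool_rot: [3.141, -0.002, -3.034]
contact_force: [0.5, -0.6, 0.3]
opening: 0.0208
grip_force: 0.0
```

servo_tool --series "0 0 0 0 0 0 0;0 0 0 0 0 0 0;0 0 0 0 0 0 0;0 0 0 0 0 0 0;0 0 0 0 0 0 0"

```text
t: 28.8
tool_pos: [0.4899, -0.303, 0.0228]
tool_rot: [3.141, -0.0, -3.032]
contact_force: [-0.3, -0.2, -0.7]
opening: 0.0
grip_force: 0.0
```

```bash
cat >> h.py <<'E'
def frame(p,org,yaw):
    c,s=np.cos(np.radians(yaw)),np.sin(np.radians(yaw));dx=np.array(p[:2])-org;return np.array([dx@[c,s],dx@[-s,c]])
RK=(np.array([.6088,-.290]),6.2);PR=(np.array([.604,.303]),-9.33)
E
python3 - <<'E'
from h import *
o,T,d=shot('w10');print(o['t'],o['tool_pos'],o['tool_rot'],o['opening'],o['contact_force'])
print('tool in rack',frame(o['tool_pos'],*RK))
for r in fobs(d,T,.014): print('fob in rack',frame(r[:2],*RK))
E
```

```text
28.8 [ 0.48988692 -0.30298714  0.02284813] [ 3.14106967e+00 -6.68992323e-05 -3.03197846e+00] 1.7646149171988052e-05 [-0.25955675 -0.19460621 -0.66974206]
tool in rack [-1.19620154e-01 -6.86433177e-05]
blue [ 0.598  -0.0988 81.3617 55.0061 -1.7236] [533. 371.]
fob in rack [0.00993023 0.19122062]
```

View pics/w10.png

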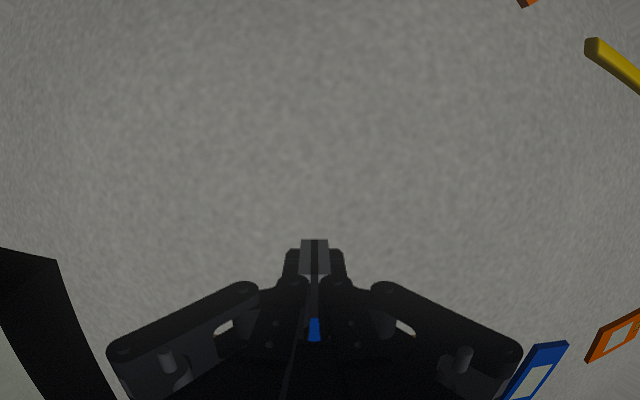

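servo_tool --series "-1 0 0 0 0 0 0;-2 0 0 0 0 0 0;-3 0 0 0 0 0 0;-4 0 0 0 0 0 0;-5 0 0 0 0 0 0"

```text
t: 29.35
tool_pos: [0.5403, -0.2975, 0.0229]
tool_rot: [3.141, -0.0, -3.032]
contact_force: [-1.3, 0.4, 1.2]
opening: 0.0002
grip_force: 0.3
```

servo_tool --series "-0.1 0 0 0 0 0 0;-0.2 0 0 0 0 0 0;-0.3 0 0 0 0 0 0;-0.4 0 0 0 0 0 0;-0.5 0 0 0 0 0 0"

```text
t: 29.85
tool_pos: [0.5438, -0.2975, 0.0228]
tool_rot: [3.141, -0.001, -3.033]
contact_force: [0.1, 0.2, 0.0]
opening: 0.0
grip_force: 0.1
```

Run:
```python
from h import *
o=observe();print(o['contact_force'],'tool in rack',frame(o['tool_pos'],*RK))
```

```text
[0.07152727 0.15899424 0.04999224] tool in rack [-0.06543727 -0.0004528 ]
```

servo_tool --series "-0.1 0 0 0 0 0 0;-0.2 0 0 0 0 0 0;-0.3 0 0 0 0 0 0;-0.4 0 0 0 0 0 0;-0.4 0 0 0 0 0 0"

```text
t: 30.35
tool_pos: [0.5464, -0.2971, 0.0226]
tool_rot: [3.141, -0.004, -3.033]
contact_force: [-6.5, 0.1, 4.1]
opening: 0.0002
grip_force: 3.0
```

servo_tool --series "-0.1 0 0 0 0 0 0;-0.2 0 0 0 0 0 0;-0.3 0 0 0 0 0 0;-0.3 0 0 0 0 0 0;-0.3 0 0 0 0 0 0"

```text
t: 30.85
tool_pos: [0.5466, -0.2972, 0.0223]
tool_rot: [3.141, -0.01, -3.034]
contact_force: [-12.6, 0.1, 8.5]
opening: 0.0002
grip_force: 6.4
```

Run:
```python
from h import *
o=observe();print(o['contact_force'],'tool in rack',frame(o['tool_pos'],*RK))
d=get_image('top')
for c in blobs(blue(d['img']),20):print('blue',rect(world(d,c,.014)).round(3),c.mean(0))
cv2.imwrite('pics/t2.png',cv2.resize(d['img'][130:240,340:490,::-1],None,fx=5,fy=5,interpolation=cv2.INTER_CUBIC))
```

```text
[-12.58462844   0.1479969    8.53088961] tool in rack [-0.06261713 -0.00044616]
blue [ 0.636 -0.288 34.009 32.554  5.838] [431.26190476 173.35714286]
blue [ 6.1800e-01 -8.5000e-02  9.7972e+01  4.3082e+01 -3.2470e+00] [361.26373626 178.68131868]
```

servo_tool --series "2 0 0 0 0 0 0;4 0 -2 0 0 0 0;4 0 -5 0 0 0 0.4;4 0 -8 0 0 0 0.75;4 0 -10 0 0 0 0.75"

```text
t: 31.4
tool_pos: [0.5126, -0.301, 0.1252]
tool_rot: [-3.141, 0.002, -3.032]
contact_force: [0.2, -0.5, 0.1]
opening: 0.043
grip_force: 0.0
```

Run:
```python
from h import *
o=observe();print(o['t'],o['tool_pos'])
go(o,[.583,-.0825,.11],np.radians(177))
```

```text
31.4 [ 0.51258994 -0.30104753  0.12515789]
shift [-9.38 20.96  1.52] rot [-0.04  0.14  9.26]
```

servo_tool --series "-1.9 4.2 0 0 0 1.9 0.75;-3.8 8.4 0.3 0 0 3.7 0.75;-5.7 12.6 0.7 0 0 5.6 0.75;-7.5 16.8 1.1 0 0 7.4 0.75;-9.4 21 1.5 0 0 9.3 0.75"

```text
t: 31.9
tool_pos: [0.5826, -0.0801, 0.1079]
tool_rot: [3.141, 0.0, 3.087]
contact_force: [0.7, -0.7, -0.6]
opening: 0.0639
grip_force: 0.0
```

servo_tool --series "0 0 0 0 0 0 0.75;0 0 0 0 0 0 0.75;0 0 0 0 0 0 0.75;0 0 0 0 0 0 0.75;0 0 0 0 0 0 0.75"

```text
t: 32.4
tool_pos: [0.5818, -0.0837, 0.1078]
tool_rot: [-3.141, -0.001, 3.086]
contact_force: [-0.2, 0.3, 1.0]
opening: 0.0638
grip_force: 0.0
```

Run:
```python
from h import *
o,T,d=shot('w11');print(o['t'],o['tool_pos'],o['tool_rot'],o['opening'])
for r in fobs(d,T): grasp(o,r,-.037,.0165)
```

```text
32.4 [ 0.58177375 -0.08374932  0.10780522] [-3.14138968e+00 -5.27130669e-04  3.08573741e+00] 0.06383224876292942
blue [ 6.208000e-01 -8.580000e-02  1.009571e+02  4.589060e+01 -2.934800e+00] [314. 242.]
blue [  0.6097  -0.3015 103.1692  37.9758   4.3531] [ 94. 238.]
shift [-0.22 -0.01  9.13] rot [-0.01 -0.03 -0.27]
shift [ -0.34 -22.07   9.13] rot [-0.01 -0.03 -7.55]
```

servo_tool --series "-0.2 0 2.5 0 0 -0.3 0.75;-0.2 0 5 0 0 -0.3 0.75;-0.2 0 7 0 0 -0.3 0.75;-0.2 0 8 0 0 -0.3 0.75;-0.2 0 8.5 0 0 -0.3 0.75"

```text
t: 32.95
tool_pos: [0.5834, -0.0821, 0.0219]
tool_rot: [3.141, -0.002, 3.093]
contact_force: [0.9, 0.5, -0.7]
opening: 0.0638
grip_force: 0.0
```

servo_tool --series "0 0 0.2 0 0 0 0.75;0 0 0.4 0 0 0 0.75;0 0 0.6 0 0 0 0.75;0 0 0.6 0 0 0 0.75;0 0 0.6 0 0 0 0.75"

```text
t: 33.45
tool_pos: [0.5842, -0.082, 0.0173]
tool_rot: [3.141, 0.0, 3.094]
contact_force: [-0.3, 0.3, 0.4]
opening: 0.0642
grip_force: 0.0
```

servo_tool --series "0 0 0 0 0 0 0.6;0 0 0 0 0 0 0.4;0 0 0 0 0 0 0.4;0 0 0 0 0 0 0.4;0 0 0 0 0 0 0.4" --newtons 40

```text
t: 33.95
tool_pos: [0.5842, -0.0821, 0.0177]
tool_rot: [-3.141, 0.0, 3.094]
contact_force: [-1.6, 0.1, 5.4]
opening: 0.0438
grip_force: 40.0
```

servo_tool --series "0 0 -2 0 0 0 0.4;0 0 -4 0 0 0 0.4;1 0 -6 0 0 0 0.4;3 2 -8 0 0 0 0.4;5 5 -9 0 0 0 0.4"

```text
t: 34.45
tool_pos: [0.5377, -0.031, 0.11]
tool_rot: [-3.141, 0.004, 3.09]
contact_force: [0.6, 1.1, -0.1]
opening: 0.0436
grip_force: 40.7
```

Run:
```python
from h import *
o=observe();print(o['t'],o['tool_pos'],o['opening'],o['grip_force'])
go(o,[.4217,.333,.09],np.radians(170.7))
```

```text
34.45 [ 0.53770023 -0.03097916  0.11004398] 0.043641951207658396 40.692597386660054
shift [13.48 35.75  1.92] rot [-0.05  0.21  6.32]
```

servo_tool --series "1.4 3.6 0 0 0 1 0.4;2.8 7.2 0 0 0 2 0.4;4.2 10.8 0 0 0 3 0.4;5.6 14.4 0 0 0 3.2 0.4;6.7 18 0.5 0 0 3.2 0.4"

```text
t: 34.95
tool_pos: [0.4783, 0.1551, 0.1043]
tool_rot: [3.141, 0.003, 3.038]
contact_force: [0.7, -0.4, -0.9]
opening: 0.0437
grip_force: 40.7
```

servo_tool --series "1.4 3.6 0 0 0 1 0.4;2.8 7.2 0 0 0 2 0.4;4.2 10.8 0 0 0 3 0.4;5.4 14.4 0.5 0 0 3 0.4;6.4 17 1 0 0 3 0.4"

```text
t: 35.45
tool_pos: [0.4317, 0.3327, 0.0944]
tool_rot: [3.138, 0.002, 2.988]
contact_force: [-0.5, -0.0, -0.5]
opening: 0.0436
grip_force: 40.7
```

servo_tool --series "0 0 0 0 0 0 0.4;0 0 0 0 0 0 0.4;0 0 0 0 0 0 0.4;0 0 0 0 0 0 0.4;0 0 0 0 0 0 0.4"

```text
t: 35.95
tool_pos: [0.4329, 0.3278, 0.0923]
tool_rot: [-3.141, 0.0, 2.983]
contact_force: [-0.3, 0.8, -0.7]
opening: 0.0437
grip_force: 40.8
```

Run:
```python
from h import *
o=observe();print(o['t'],o['tool_pos'],o['opening'],o['grip_force'])
go(o,[.4217,.333,.025],np.radians(170.7))
```

```text
35.95 [0.43290616 0.32783817 0.09232449] 0.04372911635657255 40.81930187065154
shift [1.19 0.33 6.73] rot [-0.01  0.01  0.23]
```

servo_tool --series "0.5 0.3 2 0 0 0.2 0.4;1 0.3 4 0 0 0.2 0.4;1.2 0.3 5.5 0 0 0.2 0.4;1.2 0.3 6.4 0 0 0.2 0.4;1.2 0.3 6.7 0 0 0.2 0.4"

```text
t: 36.45
tool_pos: [0.4206, 0.3333, 0.0242]
tool_rot: [-3.141, -0.001, 2.982]
contact_force: [-0.7, 0.8, -0.4]
opening: 0.0441
grip_force: 40.9
```

servo_tool --series "-1.5 0 0 0 0 0 0.4;-3.5 0 0 0 0 0 0.4;-5.5 0 0 0 0 0 0.4;-7.5 0 0 0 0 0 0.4;-9.5 0 0 0 0 0 0.4"

```text
t: 36.95
tool_pos: [0.5175, 0.3182, 0.026]
tool_rot: [3.14, 0.001, 2.981]
contact_force: [0.2, -0.2, -0.7]
opening: 0.0437
grip_force: 40.8
```

servo_tool --series "-0.5 0 0 0 0 0 0.4;-1 0 0 0 0 0 0.4;-1 0 0 0 0 0 0.4;-1 0 0 0 0 0 0.4;-1 0 0 0 0 0 0.4"

```text
t: 37.45
tool_pos: [0.5233, 0.3177, 0.0251]
tool_rot: [3.141, -0.001, 2.983]
contact_force: [-0.2, -0.2, 0.1]
opening: 0.0437
grip_force: 40.8
```

Run:
```python
from h import *
o=observe();print(o['t'],o['tool_pos'],o['tool_rot'],o['opening'],o['contact_force'])
go(o,[.5302,.3150,.0240],np.radians(170.7))
```

```text
37.45 [0.52331972 0.31770291 0.02512837] [ 3.14139927e+00 -9.48078662e-04  2.98343444e+00] 0.04368543587945111 [-0.19860195 -0.18139209  0.10890308]
shift [-0.72 -0.16  0.11] rot [ 0.01 -0.05  0.24]
```

servo_tool --series "-0.3 -0.1 0 0 0 0.2 0.4;-0.6 -0.1 0 0 0 0.2 0.4;-0.7 -0.15 0.1 0 0 0.2 0.4;-0.7 -0.15 0.1 0 0 0.2 0.4;-0.7 -0.15 0.1 0 0 0.2 0.4"

```text
t: 37.95
tool_pos: [0.531, 0.3146, 0.024]
tool_rot: [3.141, -0.0, 2.978]
contact_force: [-0.7, -0.0, 0.6]
opening: 0.0438
grip_force: 40.9
```

servo_tool --series "0 0 0 0 0 0 0.4;0 0 0 0 0 0 0.4;0 0 0 0 0 0 0.4;0 0 0 0 0 0 0.4;0 0 0 0 0 0 0.4"

```text
t: 38.45
tool_pos: [0.531, 0.3146, 0.0241]
tool_rot: [3.141, -0.0, 2.979]
contact_force: [-0.1, 0.1, 0.0]
opening: 0.0434
grip_force: 40.9
```

Run:
```python
from h import *
o=observe();print(o['t'],o['tool_pos'],o['tool_rot'],o['opening'],o['contact_force'])
go(o,[.5302,.3150,.0240],np.radians(170.7))
```

```text
38.45 [0.53096106 0.31464519 0.02406279] [ 3.14132413e+00 -4.56511014e-04  2.97853781e+00] 0.04341060040223301 [-0.13385837  0.085008    0.00538496]
shift [0.08 0.02 0.01] rot [ 0.02 -0.03 -0.04]
```

Within 1 mm. Release, rise and press.

servo_tool --series "0 0 0 0 0 0 0.6;0 0 0 0 0 0 0.7;0 0 0 0 0 0 0.75;0 0 0 0 0 0 0.75;0 0 0 0 0 0 0.75"

```text
t: 38.95
tool_pos: [0.5311, 0.3147, 0.0241]
tool_rot: [3.141, -0.0, 2.979]
contact_force: [-0.0, -0.3, 0.5]
opening: 0.0643
grip_force: 0.0
```

servo_tool --series "0 0 -2 0 0 0 0.75;0 0 -6 0 0 0 0.75;0 0 -10 0 0 0 0.75;0 0 -14 0 0 0 0.75;0 0 -16 0 0 0 0.75"

```text
t: 39.45
tool_pos: [0.532, 0.3163, 0.1896]
tool_rot: [3.137, 0.004, 2.979]
contact_force: [0.2, -0.4, 0.1]
opening: 0.064
grip_force: 0.0
```

servo_tool --series "0 0 0 0 0 0 0.75;0 0 0 0 0 0 0.75;0 0 0 0 0 0 0.75;0 0 0 0 0 0 0.75;0 0 0 0 0 0 0.75"

```text
t: 39.95
tool_pos: [0.5306, 0.3143, 0.183]
tool_rot: [-3.141, -0.002, 2.979]
contact_force: [0.5, 0.1, -0.4]
opening: 0.0642
grip_force: 0.0
```

Run:
```python
from h import *
o,T,d=shot('w12');print(o['t'],o['tool_pos'],o['tool_rot'],o['contact_force'],o['opening'])
for r in fobs(d,T,.014):
    a=np.radians(r[4]);print('insert in press',frame(r[:2]+.038*np.array([np.cos(a),np.sin(a)]),*PR))
go(o,[.604,.303,.138],np.radians(170.7))
```

```text
39.95 [0.53056388 0.3142737  0.1830464 ] [-3.14094882e+00 -1.94528246e-03  2.97869144e+00] [ 0.53721891  0.09664022 -0.35274478] 0.06419546896763545
blue [  0.5678   0.3078 100.9135  45.4937 -10.5875] [313. 215.]
insert in press [ 0.00150157 -0.00196434]
shift [-7.44  0.08  4.49] rot [-0.04 -0.11 -0.03]
```

servo_tool --series "-2 0 0 0 0 0 0.3;-4 0 0 0 0 0 0;-6 0 0 0 0 0 0;-7.4 0.1 2 0 0 0 0;-7.4 0.1 4.4 0 0 0 0"

```text
t: 40.5
tool_pos: [0.6072, 0.3029, 0.1399]
tool_rot: [3.14, 0.002, 2.975]
contact_force: [0.2, 0.2, -0.7]
opening: -0.0002
grip_force: 0.0
```

servo_tool --series "0 0 0 0 0 0 0;0 0 0 0 0 0 0;0 0 0 0 0 0 0;0 0 0 0 0 0 0;0 0 0 0 0 0 0"

```text
t: 41.0
tool_pos: [0.6046, 0.304, 0.1412]
tool_rot: [3.14, 0.001, 2.979]
contact_force: [-0.8, 0.1, 0.3]
opening: -0.0002
grip_force: 0.0
```

servo_tool --series "0 0 0.4 0 0 0 0;0 0 0.8 0 0 0 0;0 0 1.2 0 0 0 0;0 0 1.5 0 0 0 0;0 0 1.8 0 0 0 0"

```text
t: 41.5
tool_pos: [0.6041, 0.3033, 0.1219]
tool_rot: [-3.141, -0.001, 2.978]
contact_force: [-1.7, -2.8, 4.5]
opening: 0.0002
grip_force: 2.1
```

servo_tool --series "0 0 0.1 0 0 0 0;0 0 0.2 0 0 0 0;0 0 0.3 0 0 0 0;0 0 0.4 0 0 0 0;0 0 0.5 0 0 0 0"

```text
t: 42.0
tool_pos: [0.6041, 0.3034, 0.1178]
tool_rot: [-3.141, -0.0, 2.978]
contact_force: [-3.1, -3.2, 9.1]
opening: -0.0003
grip_force: 4.1
```

servo_tool --series "0 0 0.05 0 0 0 0;0 0 0.1 0 0 0 0;0 0 0.1 0 0 0 0;0 0 0.1 0 0 0 0;0 0 0.1 0 0 0 0"

```text
t: 42.5
tool_pos: [0.6042, 0.3034, 0.1169]
tool_rot: [-3.141, -0.0, 2.978]
contact_force: [-4.1, -3.8, 6.8]
opening: -0.0001
grip_force: 3.9
```

Press on to the stop, about 0.115.

servo_tool --series "0 0 0.05 0 0 0 0;0 0 0.1 0 0 0 0;0 0 0.15 0 0 0 0;0 0 0.2 0 0 0 0;0 0 0.2 0 0 0 0"

```text
t: 43.0
tool_pos: [0.6042, 0.3034, 0.1151]
tool_rot: [-3.141, 0.0, 2.978]
contact_force: [-2.7, -3.1, 9.2]
opening: 0.0
grip_force: 4.6
```

servo_tool --series "0 0 0.05 0 0 0 0;0 0 0.1 0 0 0 0;0 0 0.15 0 0 0 0;0 0 0.2 0 0 0 0;0 0 0.2 0 0 0 0"

```text
t: 43.5
tool_pos: [0.6042, 0.3035, 0.1149]
tool_rot: [-3.141, 0.001, 2.978]
contact_force: [-6.5, -5.5, 19.2]
opening: 0.0001
grip_force: 9.6
```

Same stop as before, so the insert is set. Go back and regrip.

servo_tool --series "0 0 -2 0 0 0 0;0 0 -5 0 0 0 0.4;0 0 -7.5 0 0 0 0.75;2 0 -7.5 0 0 0 0.75;4 0 -7.5 0 0 0 0.75"

```text
t: 44.0
tool_pos: [0.5654, 0.3107, 0.1885]
tool_rot: [3.139, 0.002, 2.977]
contact_force: [-0.2, 0.1, -0.0]
opening: 0.0581
grip_force: 0.0
```

servo_tool --series "2 0 0 0 0 0 0.75;3.4 0 0 0 0 0 0.75;3.4 0 0 0 0 0 0.75;3.4 0 0 0 0 0 0.75;3.4 0 0 0 0 0 0.75"

```text
t: 44.5
tool_pos: [0.5326, 0.3151, 0.1871]
tool_rot: [3.141, 0.0, 2.977]
contact_force: [0.1, 0.4, 0.1]
opening: 0.0633
grip_force: 0.0
```

servo_tool --series "0 0 0 0 0 0 0.75;0 0 0 0 0 0 0.75;0 0 0 0 0 0 0.75;0 0 0 0 0 0 0.75;0 0 0 0 0 0 0.75"

```text
t: 45.0
tool_pos: [0.5313, 0.3156, 0.187]
tool_rot: [3.141, -0.0, 2.978]
contact_force: [0.6, -0.1, -0.4]
opening: 0.0638
grip_force: 0.0
```

Run:
```python
from h import *
o,T,d=shot('w13');print(o['t'],o['tool_pos'],o['tool_rot'],o['contact_force'],o['opening'])
r=fobs(d,T,.014)
go(o,[.5305,.3147,.0222],2.979)
```

```text
45.0 [0.53125052 0.3155681  0.18702275] [ 3.14131199e+00 -4.66289291e-04  2.97847689e+00] [ 0.56780663 -0.13791175 -0.38846156] 0.06384622565373159
blue [  0.5677   0.3073 101.4615  46.2356 -10.2902] [312. 212.]
shift [ 0.05 -0.1  16.48] rot [ 0.02 -0.03 -0.03]
```

servo_tool --series "0 -0.1 4 0 0 0 0.75;0 -0.1 8 0 0 0 0.75;0 -0.1 12 0 0 0 0.75;0 -0.1 14.5 0 0 0 0.75;0 -0.1 15.5 0 0 0 0.75"

```text
t: 45.55
tool_pos: [0.5294, 0.3134, 0.0291]
tool_rot: [-3.139, -0.004, 2.979]
contact_force: [0.3, 0.4, -0.0]
opening: 0.0639
grip_force: 0.0
```

servo_tool --series "0 0 0.3 0 0 0 0.75;0 0 0.6 0 0 0 0.75;0 0 0.9 0 0 0 0.75;0 0 0.9 0 0 0 0.75;0 0 0.9 0 0 0 0.75"

```text
t: 46.05
tool_pos: [0.5316, 0.3149, 0.0239]
tool_rot: [3.141, 0.001, 2.978]
contact_force: [0.8, -0.3, 0.0]
opening: 0.064
grip_force: 0.0
```

servo_tool --series "0 0 0.1 0 0 0 0.75;0 0 0.15 0 0 0 0.6;0 0 0.15 0 0 0 0.4;0 0 0.15 0 0 0 0.4;0 0 0.15 0 0 0 0.4"

```text
t: 46.55
tool_pos: [0.5313, 0.3149, 0.022]
tool_rot: [3.141, 0.0, 2.978]
contact_force: [-0.2, -0.6, 4.9]
opening: 0.0444
grip_force: 40.9
```

servo_tool --series "0 0 0 0 0 0 0.4;0 0 0 0 0 0 0.4;0 0 0 0 0 0 0.4;0 0 0 0 0 0 0.4;0 0 0 0 0 0 0.4"

```text
t: 47.05
tool_pos: [0.5313, 0.3149, 0.022]
tool_rot: [3.141, 0.0, 2.978]
contact_force: [-1.0, -1.0, 5.0]
opening: 0.0444
grip_force: 41.0
```

servo_tool --series "1 0 -0.15 0 0 0 0.4;3 0 -0.15 0 0 0 0.4;6 0 -0.15 0 0 0 0.4;9 0 -0.15 0 0 0 0.4;12 0 -0.15 0 0 0 0.4"

```text
t: 47.55
tool_pos: [0.4103, 0.3338, 0.0227]
tool_rot: [-3.141, -0.002, 2.979]
contact_force: [0.5, 0.9, -0.1]
opening: 0.044
grip_force: 40.7
```

servo_tool --series "0 0 -2 0 0 0 0.4;0 0 -5 0 0 0 0.4;0 0 -8 0 0 0 0.4;0 0 -10 0 0 0 0.4;0 0 -10 0 0 0 0.4"

```text
t: 48.05
tool_pos: [0.4129, 0.3353, 0.1253]
tool_rot: [3.139, 0.002, 2.979]
contact_force: [-0.1, 1.2, 0.2]
opening: 0.0444
grip_force: 41.0
```

Run:
```python
from h import *
o=observe();print(o['t'],o['tool_pos'],o['opening'],o['grip_force'])
d=get_image('scene');cv2.imwrite('pics/s4.png',cv2.resize(d['img'][200:320,340:500,::-1],None,fx=4,fy=4,interpolation=cv2.INTER_CUBIC))
r=RK;u=np.array([np.cos(np.radians(6.2)),np.sin(np.radians(6.2))]);v=np.array([-u[1],u[0]])
st=RK[0]-.158*u+.055*v;print(st);go(o,[*st,.12],np.radians(186.2))
```

```text
48.05 [0.412919   0.33530937 0.12526682] 0.04439799679147206 40.98957538604736
[ 0.44578418 -0.2523856 ]
shift [-12.75 -57.47   0.39] rot [  0.14   0.16 -15.51]
```

View pics/s4.png

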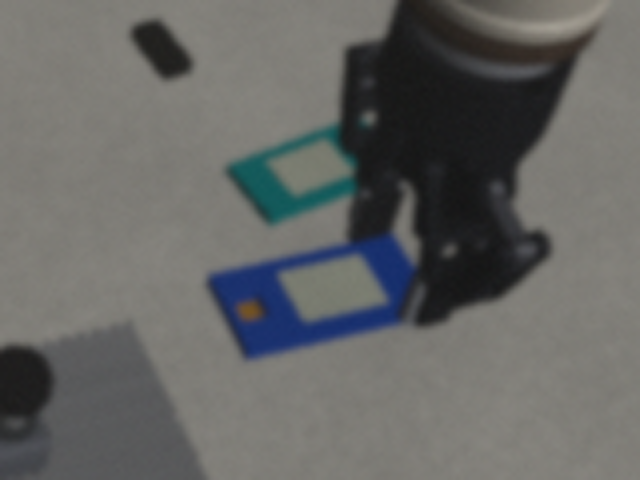

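The held fob shows its insert recessed at (250,310), with a dark window wall around it. On to bay 2.

servo_tool --series "-0.9 -3.9 0 0 0 -1 0.4;-1.8 -7.8 0 0 0 -2 0.4;-2.6 -11.7 0 0 0 -3 0.4;-3.5 -15.6 0 0 0 -4 0.4;-4.4 -19.5 0 0 0 -5 0.4"

```text
t: 48.6
tool_pos: [0.4228, 0.1326, 0.1216]
tool_rot: [-3.141, -0.003, 3.067]
contact_force: [1.4, -0.1, -0.6]
opening: 0.0439
grip_force: 41.0
```

servo_tool --series "-0.5 -3.9 0 0 0 -1 0.4;-1 -7.8 0 0 0 -2 0.4;-1.5 -11.7 0 0 0 -3 0.4;-2 -15.6 0 0 0 -4 0.4;-2.5 -19.5 0 0 0 -5 0.4"

```text
t: 49.1
tool_pos: [0.4329, -0.0632, 0.1217]
tool_rot: [3.141, -0.003, -3.129]
contact_force: [1.2, 0.9, -0.6]
opening: 0.0445
grip_force: 41.1
```

Run:
```python
from h import *
o=observe();print(o['t'],o['tool_pos'],o['opening'],o['grip_force'])
go(o,[.4458,-.2524,.06],np.radians(186.2))
```

```text
49.1 [ 0.43293034 -0.06322908  0.12169109] 0.044541220155571645 41.051273345947266
shift [ -1.07 -18.94   6.15] rot [ 0.07 -0.14 -5.5 ]
```

servo_tool --series "-0.2 -3.8 0 0 0 -1 0.4;-0.4 -7.6 0 0 0 -2 0.4;-0.6 -11.4 2 0 0 -3 0.4;-0.8 -15.2 4 0 0 -4 0.4;-1 -18.9 6 0 0 -5.5 0.4"

```text
t: 49.6
tool_pos: [0.4452, -0.2517, 0.0606]
tool_rot: [3.14, -0.002, -3.033]
contact_force: [-0.2, 0.1, -0.7]
opening: 0.0441
grip_force: 41.0
```

servo_tool --series "0 0 0 0 0 0 0.4;0 0 0 0 0 0 0.4;0 0 0 0 0 0 0.4;0 0 0 0 0 0 0.4;0 0 0 0 0 0 0.4"

```text
t: 50.1
tool_pos: [0.4471, -0.2496, 0.0634]
tool_rot: [-3.141, 0.0, -3.032]
contact_force: [0.5, 0.9, -1.1]
opening: 0.0445
grip_force: 41.1
```

Run:
```python
from h import *
o=observe();print(o['t'],o['tool_pos'],o['tool_rot'],o['opening'],o['grip_force'])
go(o,[.4458,-.2524,.0235],np.radians(186.2))
```

```text
50.1 [ 0.44706951 -0.24958909  0.06341122] [-3.14144427e+00  1.88054113e-04 -3.03200021e+00] 0.04449233645945697 41.08671426773071
shift [ 0.16 -0.26  3.99] rot [-0.01  0.01  0.08]
```

servo_tool --series "0.1 -0.2 1.5 0 0 0 0.4;0.1 -0.2 2.8 0 0 0 0.4;0.1 -0.2 3.5 0 0 0 0.4;0.1 -0.2 3.9 0 0 0 0.4;0.1 -0.2 3.9 0 0 0 0.4"

```text
t: 50.6
tool_pos: [0.4455, -0.2522, 0.0231]
tool_rot: [3.14, -0.001, -3.034]
contact_force: [1.0, -0.4, -0.4]
opening: 0.0442
grip_force: 41.1
```

servo_tool --series "0 0 0 0 0 0 0.4;0 0 0 0 0 0 0.4;0 0 0 0 0 0 0.4;0 0 0 0 0 0 0.4;0 0 0 0 0 0 0.4"

```text
t: 51.1
tool_pos: [0.446, -0.2529, 0.0241]
tool_rot: [3.142, -0.0, -3.034]
contact_force: [-1.1, 1.0, -0.1]
opening: 0.0444
grip_force: 41.1
```

Run:
```python
from h import *
o,T,d=shot('w14');print(o['t'],o['tool_pos'],o['tool_rot'],o['opening'],o['contact_force'],frame(o['tool_pos'],*RK))
fobs(d,T,.0145)
go(o,[.4458,-.2524,.0235],np.radians(186.2))
```

```text
51.1 [ 0.44597959 -0.25289101  0.02410557] [ 3.14154274e+00 -6.80301067e-05 -3.03431456e+00] 0.04436576076352887 [-1.07651453  1.02877651 -0.0928043 ] [-0.15786032  0.05447644]
blue [ 0.4656 -0.2513 68.7653 46.6374  4.8509] [313. 282.]
shift [0.01 0.05 0.06] rot [ 0.   -0.   -0.05]
```

servo_tool --series "-0.5 0.05 0.05 0 0 0 0.4;-1.2 0.05 0.05 0 0 0 0.4;-2 0.05 0.05 0 0 0 0.4;-2.7 0.05 0.05 0 0 0 0.4;-3.4 0.05 0.05 0 0 0 0.4"

```text
t: 51.65
tool_pos: [0.4808, -0.248, 0.0234]
tool_rot: [3.141, 0.0, -3.033]
contact_force: [-0.6, 1.8, -0.5]
opening: 0.044
grip_force: 41.1
```

servo_tool --series "-0.6 0 0 0 0 0 0.4;-1.2 0 0 0 0 0 0.4;-1.8 0 0 0 0 0 0.4;-2.4 0 0 0 0 0 0.4;-2.6 0 0 0 0 0 0.4"

```text
t: 52.15
tool_pos: [0.5063, -0.2455, 0.0235]
tool_rot: [3.141, 0.0, -3.034]
contact_force: [-1.3, 1.3, -0.7]
opening: 0.0444
grip_force: 41.1
```

servo_tool --series "-0.6 0 0 0 0 0 0.4;-1.2 0 0 0 0 0 0.4;-1.8 0 0 0 0 0 0.4;-2.4 0 0 0 0 0 0.4;-2.9 0 0 0 0 0 0.4"

```text
t: 52.65
tool_pos: [0.535, -0.2425, 0.0234]
tool_rot: [3.141, -0.0, -3.034]
contact_force: [-2.0, 1.6, -1.0]
opening: 0.0443
grip_force: 41.0
```

servo_tool --series "0 0 0 0 0 0 0.4;0 0 0 0 0 0 0.5;0 0 0 0 0 0 0.6;0 0 0 0 0 0 0.7;0 0 0 0 0 0 0.7"

```text
t: 53.15
tool_pos: [0.5341, -0.2436, 0.0235]
tool_rot: [-3.141, -0.0, -3.035]
contact_force: [0.6, 0.8, 0.3]
opening: 0.0597
grip_force: 0.0
```

servo_tool --series "0.5 0 0 0 0 0 0.75;2 0 0 0 0 0 0.75;4 0 0 0 0 0 0.4;5 0 0 0 0 0 0;5 0 0 0 0 0 0"

```text
t: 53.65
tool_pos: [0.4828, -0.2489, 0.0232]
tool_rot: [-3.142, -0.002, -3.036]
contact_force: [0.1, -1.0, 0.1]
opening: 0.0208
grip_force: 0.0
```

servo_tool --series "0 0 0 0 0 0 0;0 0 0 0 0 0 0;0 0 0 0 0 0 0;0 0 0 0 0 0 0;0 0 0 0 0 0 0"

```text
t: 54.15
tool_pos: [0.485, -0.2478, 0.0234]
tool_rot: [3.141, -0.0, -3.034]
contact_force: [0.1, 0.1, -0.2]
opening: -0.0001
grip_force: 0.0
```

servo_tool --series "-1 0 0.05 0 0 0 0;-2 0 0.05 0 0 0 0;-3 0 0.05 0 0 0 0;-4 0 0.05 0 0 0 0;-5 0 0.05 0 0 0 0"

```text
t: 54.65
tool_pos: [0.5354, -0.2424, 0.0229]
tool_rot: [3.141, -0.0, -3.034]
contact_force: [-1.0, 0.6, 1.6]
opening: 0.0003
grip_force: 0.3
```

servo_tool --series "-0.1 0 0 0 0 0 0;-0.2 0 0 0 0 0 0;-0.3 0 0 0 0 0 0;-0.4 0 0 0 0 0 0;-0.4 0 0 0 0 0 0"

```text
t: 55.15
tool_pos: [0.5381, -0.2424, 0.0229]
tool_rot: [3.141, -0.001, -3.034]
contact_force: [-1.2, -0.6, -0.3]
opening: 0.0001
grip_force: 0.0
```

Run:
```python
from h import *
o=observe();print(o['contact_force'],'tool in rack',frame(o['tool_pos'],*RK))
```

```text
[-1.16912264 -0.59650076 -0.33400449] tool in rack [-0.0651707   0.05491084]
```

servo_tool --series "-0.1 0 0 0 0 0 0;-0.2 0 0 0 0 0 0;-0.3 0 0 0 0 0 0;-0.4 0 0 0 0 0 0;-0.4 0 0 0 0 0 0"

```text
t: 55.65
tool_pos: [0.5406, -0.2421, 0.0226]
tool_rot: [3.141, -0.004, -3.035]
contact_force: [-5.5, -0.2, 5.1]
opening: 0.0
grip_force: 2.9
```

servo_tool --series "-0.1 0 0 0 0 0 0;-0.2 0 0 0 0 0 0;-0.3 0 0 0 0 0 0;-0.3 0 0 0 0 0 0;-0.3 0 0 0 0 0 0"

```text
t: 56.15
tool_pos: [0.5408, -0.2422, 0.0222]
tool_rot: [-3.142, -0.009, -3.035]
contact_force: [-11.7, -1.0, 9.3]
opening: 0.0002
grip_force: 6.2
```

servo_tool --series "2 0 0 0 0 0 0;4 0 -2 0 0 0 0;5 0 -5 0 0 0 0;3 0 -10 0 0 0 0;-1 0 -15 0 0 0 0"

```text
t: 56.65
tool_pos: [0.5432, -0.2427, 0.1603]
tool_rot: [-3.142, -0.002, -3.036]
contact_force: [1.9, -2.0, -0.4]
opening: -0.0005
grip_force: 0.0
```

servo_tool --series "-3 -1 -1 0 0 0 0;-6 -2 -2 0 0 0 0;-9 -3 -3 0 0 0 0;-9 -3 -3 0 0 0 0;-9 -3 -3 0 0 0 0"

```text
t: 57.15
tool_pos: [0.6377, -0.261, 0.1886]
tool_rot: [3.141, 0.0, -3.033]
contact_force: [-0.6, 0.7, -0.7]
opening: -0.0001
grip_force: 0.0
```

Run:
```python
from h import *
o,T,d=shot('w15');print(o['t'],o['tool_pos'],o['contact_force'])
for c in blobs(wood(d['img']),2000): r=rect(wworld(d,T,c,.021));print('rack',r.round(4))
for r in fobs(d,T,.014,200): print('in rack',frame(r[:2],*RK))
for c in blobs(blue(get_image('top')['img']),20):print('top',c.mean(0))
a=d['img'][40:260,180:450,::-1];cv2.imwrite('pics/c15.png',cv2.resize(a,None,fx=2.7,fy=2.7,interpolation=cv2.INTER_CUBIC))
```

```text
57.15 [ 0.63770322 -0.26101984  0.18864362] [-0.62816882  0.70322129 -0.66408015]
rack [  0.608   -0.2901 171.3249 107.868  -83.7139]
blue [ 0.6002 -0.2349 98.3933 36.717   6.1797] [344. 145.]
blue [ 0.6061 -0.2908 98.8752 36.3341  6.0853] [288. 145.]
in rack [-0.00258135  0.05568346]
in rack [-0.00275334 -0.00046721]
top [435.10416667 195.16666667]
top [416.29411765 196.19607843]
top [412.5952381  175.04761905]
top [431.95833333 174.25      ]
```

View pics/c15.png

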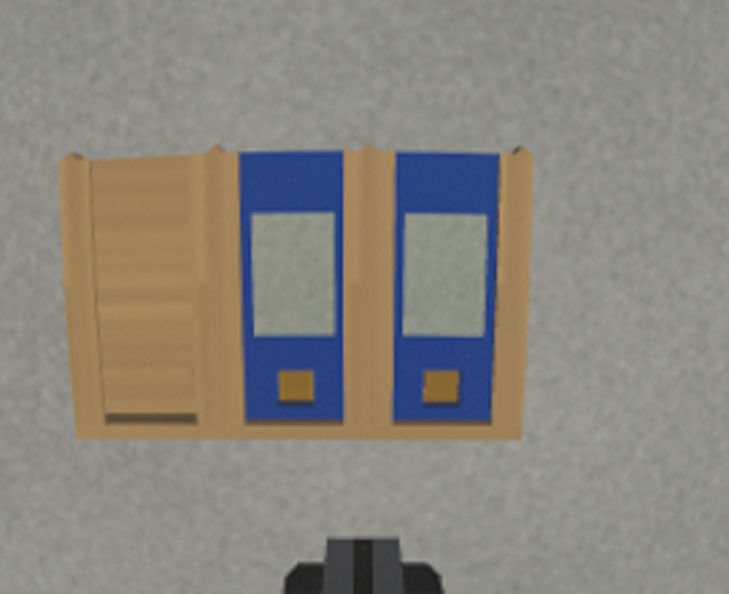

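Both fobs are fully home in bays 1 and 2, label up, with recessed inserts at (296,387) and (441,387). The only blue left in the top view is in the rack. The gripper is clear.

```bash
python3 -c "from cell import sign_off;print(sign_off())"
```

```text
the job is handed in; nothing more can be done
None
```

Job handed in at about 57 s: both fobs present had their inserts pressed to the stop and are fully home in bays 1 and 2, label up, with the mug never touched; `sign_off()` returned no verdict.

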